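# Make up a mending kit and a stamping kit

## Robot

A 6-joint arm with a two-finger parallel gripper is mounted at the origin on the work surface; the furniture and walls round the work are solid. World frame = base frame: x ahead of the robot, y to its left, z up, the work surface at z = 0. Lengths are in m, angles in rad, forces in N, time in s.
With the tool pointing down it reaches from about 0.3 to 0.775 m from the base axis. Payload 14.6 kg.
Tool frame: the origin (TCP) lies midway between the tips of the shut fingers; the grasp point (between the pads) lies 19 mm behind it (ctrl.pinch_z is the distance from the TCP to the grasp point, in m); z points along the fingers, y is the line along which they close (so a half turn about z gives the same grasp; the last joint's range is limited). The gripper opens to 94 mm and grips with 3 to 60 N. Pads are 16 mm wide; open, the fingers measure 119 mm over their backs; the gripper's body (75 mm by 177 mm) begins 78 mm behind the grasp point.
Start: joints at [1.266, 0.3, 1.521, -0, 1.321, -0.067], TCP at [0.13, 0.535, 0.179] pointing down, gripper open.
Joint ranges: [-3.03, 3.03], [-0.79, 2.21], [0.23, 2.52], [-1.04, 4.18], [0, 3.07], [-2.55, 2.55]. Speed limits (rad/s): [2.22, 2.22, 2.57, 3.14, 3.14, 3.14].

## Interface

Orientations are given as [roll, pitch, yaw] about the fixed x, y, z axes, in that order (R = Rz(yaw) Ry(pitch) Rx(roll)).
In Python, from station import ctrl gives the robot as it stands.
- The arm moves only by the tool jog_arm, never from a script. Its argument "motion" is a list of rows, each a list of 7 numbers: the shift along the tool's x, y, z in m, then the turn, a rotation vector about the tool's x, y, z in rad, then the opening, from -1 (shut) to 1 (fully open). In form: [[tx, ty, tz, rx, ry, rz, gripper], ...]. A call has 1 to 5 rows; each row shifts and turns the commanded pose from where the row before left it, along the tool's axes as they then stand; what a row does not reach is not made up. A row lasts 1/10 s, in which the tool goes at most 50 mm and 8.59 degrees, less where a joint would pass 70% of its speed; a pose out of reach is approached as far as the arm can. A call is refused whole if a number of a shift passes 0.05 or a number of a turn 0.15, either way. A call with a gripper value outside its range is refused whole. The fingers move at their own pace and stop on an object; "squeeze" is the grip in N (left out, the last holds). Time passes only in rows, so rows that do not move let the fingers close. It gives the time, the measured TCP pose, the force, the opening and the grip force at its end, in the units of the state.
- ctrl.get_obs(): the state, without advancing time (a new reading comes with each control period).
- ctrl.camera(name): name is "scene" or "top"; returns the picture (420x560x3 uint8, red, green, blue); there is no depth.
- ctrl.camera_model(name): a dict with "intrinsics" (3x3 intrinsics, pixels), "k1" (the pictures are not rectified: a ray, as slopes to the right and down, at radius r is drawn at 1 + k1 r^2 times it, then the intrinsics apply), "rvec" (rotation vector, rad) and "tvec" (3), from world to camera coordinates, as OpenCV has them. Camera axes: x right, y down, z forward; pixel columns grow to the right and rows downward; lengths in m; the calibration is good to about 2 mm. A picture is of the moment at which its call begins. camera_model takes no time and is no camera call.
- ctrl.hand_in(): hands the job in; it is judged then, once.
The state is a dict: "time_s": time; "qpos": joint angles; "joint_vel": joint speeds; "tau": joint torques, N m; "ee_pos": TCP position; "eef_rot": TCP orientation; "force": force on the tool from outside, world axes, zero at the start; "moment": the same for the moment, N m; "grip_width": finger opening in m; "grip_force": force on a finger pad.
Only numpy, scipy, OpenCV 4.12 (cv2) and the standard library are available. Lean on these libraries where they do the work, as an engineer would, in place of code of your own. Each camera call takes 0.05 s, during which the arm holds its last target. There are 200 camera calls.

## Task

Make up two workshop kits from the stock on the table. In the long tray with three bays goes the mending kit: the smaller of the two tape rolls lying flat in the largest bay, the box of staples lying flat in the middle bay and the glue stick standing in the small square bay; in the short tray with two bays goes the stamping kit: the ink bottle standing in the larger bay and the rubber stamp standing on its foot in the narrower one. Each thing stands or lies flat on the floor of its bay; never tip the ink bottle over, and leave the large tape roll, the eraser and the fold-back clip where they are.

Things in the scene. Friction and masses are not known exactly. Their poses are not given: they have to be found in the camera images.
- long_tray: Plywood tray, 92 (x) x 212 (y) x 9 mm, fixed, bays in a row along its y. Origin: centre of underside. Walls 4 mm thick; rims 9 mm, felt bay floors 4 mm above the underside. From -y to +y: largest bay 84 x 84, centre y = -60 mm (roll); middle bay 84 (x) x 66 (y), centre y = +19 (staples); small square bay 46 x 46 between two blocks, centre y = +79 (glue). All at x = 0. Yaw within 0.2 rad; left or right of the other tray.
- short_tray: Plywood tray, 84 (x) x 142 (y) x 9 mm, fixed, bays in a row along its y. Origin: centre of underside. Walls 4 mm thick; rims 9 mm, felt bay floors 4 mm above the underside. From -y to +y: larger bay 76 x 76, centre y = -29 mm (ink bottle); narrower bay 76 (x) x 54 (y), centre y = +40 (stamp). Both at x = 0. Yaw within 0.2 rad.
- small_roll: The smaller roll of paper tape, pink, lying flat: a solid disc 54 mm across, 15 mm high. Origin on its underside, 3 mm to the -y side of the disc's centre (the disc's centre is at y = +3 mm); a thin loose end sticks out 6 mm on the -y side, so hold it across x. Axis z up. About 30 g.
- staples_box: Flat card box of staples, red and yellow, 36 (x) x 52 (y) x 18 (z) mm. Origin: centre of its underside. About 60 g.
- glue_stick: Glue stick standing on its base, a cylinder 26 mm across and 95 mm high, white with a teal cap. Origin: centre of its base. About 30 g.
- ink_bottle: Square ink bottle, 46 x 46 mm, 57 mm high with its round black cap; the square body to hold it by is 36 mm high. Origin: centre of its underside, axes along its sides. About 120 g.
- rubber_stamp: Wooden hand stamp, 64 mm high: a foot 30 (x) x 46 (y) x 16 mm with an upright handle about 24 mm thick above it, over the middle; hold it by the handle. Origin: centre of its underside. About 50 g.
- large_roll: The larger roll of paper tape, brown, lying flat, 68 mm across, 24 mm high; not wanted, leave it. Origin on its underside, within 3 mm of its centre.
- eraser: White eraser in a blue card sleeve, 22 (x) x 55 (y) x 12 mm, lying behind the trays; leave it. Behind it, to the left, stands a fixed desk lamp 0.59 m high (round foot 160 mm across, about x = 0.73, y = 0.27): keep the arm clear of it. Origin: centre of its underside.
- bulldog_clip: Black fold-back clip, 32 (x) x 48 (y) x 13 mm, lying among the stock; leave it. Origin on its underside, near its middle.
Not all that is in view belongs to the job. Leave any orange look-alike of the small_roll alone.

How it is judged:
By the outcome, as a careful person would: the job done as asked, in the order asked, and still so for the second after the job is handed in, with the robot touching nothing.
It also fails if it takes over 115 s, if anything falls off the work surface, if the arm or the gripper's body presses on something with over 40 N, if the wrist force passes 120 N, or if a joint passes its speed limit or range.

## Working session

There is one attempt and no reset: what is moved stays moved. The work goes in short steps, Python scripts to look and compute and a tool call to move; the robot and the scene stay as the last step left them, time stands still between calls to the robot, and variables do not carry over. Pictures are saved under pics/ and viewed, at most 14 in all, crops included, and the job is handed in when it is done.

Besides the shell and the picture viewer there is one more tool, called as name([rows], argument=value, ...), one row to a line, values as JSON. jog_arm: Moves the arm, as the interface text tells. Its arguments: {"type":"object","properties":{"motion":{"type":"array"},"squeeze":{"type":"number"}},"required":["motion"]}

```bash
ls; mkdir -p pics; python3 - <<'E'
from station import ctrl
import cv2,numpy as np
for n in("scene","top"):
    im=ctrl.camera(n); np.save(f"pics/{n}0.npy",im)
    cv2.imwrite(f"pics/{n}0.png",cv2.resize(im[:,:,::-1],(800,600),interpolation=cv2.INTER_CUBIC))
    print(n,ctrl.camera_model(n))
print(ctrl.get_obs(),ctrl.pinch_z)
E
```

```text
pics
scene {'intrinsics': array([[398.17172462,   0.        , 281.43388822],
       [  0.        , 398.17172462, 215.18365001],
       [  0.        ,   0.        ,   1.        ]]), 'k1': 0.035415857681172856, 'rvec': array([ 1.96395506, -1.14526053,  0.58253338]), 'tvec': array([-0.29628712,  0.25615243,  0.57867514])}
top {'intrinsics': array([[419.59808179,   0.        , 282.98586521],
       [  0.        , 419.59808179, 209.6902468 ],
       [  0.        ,   0.        ,   1.        ]]), 'k1': -0.03815264775845253, 'rvec': array([ 2.16321864, -2.22489143,  0.0434256 ]), 'tvec': array([-0.06087841,  0.51566866,  1.05358631])}
{'time_s': 0.1, 'qpos': array([ 1.26636985e+00,  3.00405562e-01,  1.52151573e+00,  4.07654423e-05,
        1.32072042e+00, -6.65706823e-02]), 'joint_vel': array([-0.00193349, -0.00113883,  0.00116885, -0.00019869,  0.00228259,
        0.00036227]), 'tau': array([ 2.06718294e-03, -5.32649946e+01, -3.53284550e+01,  7.10594212e-02,
        2.34706578e-02, -4.55282395e-05]), 'ee_pos': array([0.12948625, 0.53426578, 0.17874995]), 'eef_rot': array([-3.14054855e+00, -1.09183905e-04,  2.90372669e+00]), 'force': array([ 0.28768525, -0.37768635,  0.00542917]), 'moment': array([0.04670124, 0.0091992 , 0.00297038]), 'grip_force': 0.0, 'grip_width': 0.09396974276864309} 0.0188
```

View pics/scene0.png

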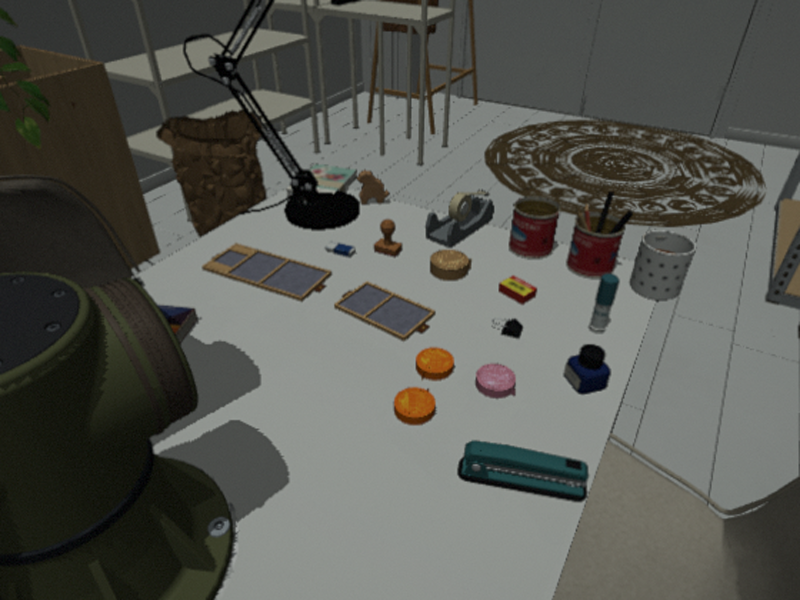

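View pics/top0.png

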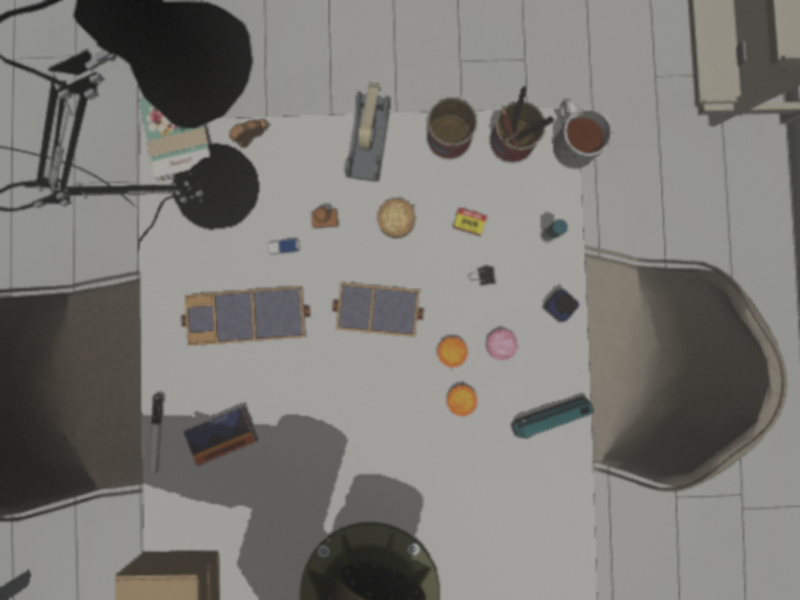

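The scene view shows the pink roll at (496,380), orange rolls at (435,362) and (414,405), and the brown large roll at (450,263). It also shows staples (518,288), clip (510,327), glue (603,303), ink (588,370), stamp (388,238) and eraser (340,248).

In the top view the long tray is at (245,315), the short tray at (378,309), and the lamp foot at (217,187).

Candidates for small_roll in the top view are pink (502,343), orange (452,350), orange (462,400) and brown large (397,217). By the description I choose pink and will check it in a crop.

```bash
cat > h.py <<'E'
import numpy as np,cv2
from station import ctrl
def cam(n):
    m=ctrl.camera_model(n); R=cv2.Rodrigues(m["rvec"])[0]; return m,R,-R.T@m["tvec"]
def ray(n,px):
    m,R,c=cam(n); d=np.array([m["k1"],0,0,0.])
    p=cv2.undistortPoints(np.array(px,float).reshape(-1,1,2),m["intrinsics"],d)[:,0]
    return c,np.c_[p,np.ones(len(p))]@R
def plane(n,px,z):
    c,v=ray(n,px); return (c+v*((z-c[2])/v[:,2])[:,None])[:,:2]
def proj(n,P):
    m,R,c=cam(n)
    return cv2.projectPoints(np.array(P,float).reshape(-1,1,3),m["rvec"],m["tvec"],m["intrinsics"],np.array([m["k1"],0,0,0.]))[0][:,0]
def blobs(im,lo,hi,amin=20):
    h=cv2.cvtColor(im,cv2.COLOR_RGB2HSV); k=cv2.inRange(h,np.array(lo),np.array(hi))
    return [c for c in cv2.findContours(k,cv2.RETR_EXTERNAL,cv2.CHAIN_APPROX_NONE)[0] if cv2.contourArea(c)>amin]
def save(im,name,box,w=800):
    x,y,X,Y=box; s=min(800/(X-x),600/(Y-y))
    cv2.imwrite("pics/"+name,cv2.resize(im[y:Y,x:X,::-1],None,fx=s,fy=s,interpolation=cv2.INTER_CUBIC))
E
python3 - <<'E'
from h import *
t=np.load("pics/top0.npy")
save(t,"crop_stock.png",(305,135,425,225)); save(t,"crop_tray.png",(120,125,300,240))
print(cam("top")[2],cam("scene")[2])
h=cv2.cvtColor(t,cv2.COLOR_RGB2HSV)
for n,(x,y) in dict(pink=(502,343),ink=(561,305),glue=(557,229),cap=(563,298),st=(470,225),stred=(470,212),stamp=(325,217),bay=(280,312),wood=(201,297),table=(420,250),felt2=(355,307)).items(): print(n,h[int(y*.7),int(x*.7)])
E
```

```text
[ 0.46387194 -0.08228101  1.07597264] [-0.12813987 -0.40889209  0.55195332]
pink [168  46 168]
ink [ 0  5 53]
glue [94 73 94]
cap [ 0  5 53]
st [ 28 124 125]
stred [  4  87 152]
stamp [ 13 109 112]
bay [124  20 103]
wood [ 17  98 145]
table [ 24   8 161]
felt2 [124  18 102]
```

View pics/crop_stock.png

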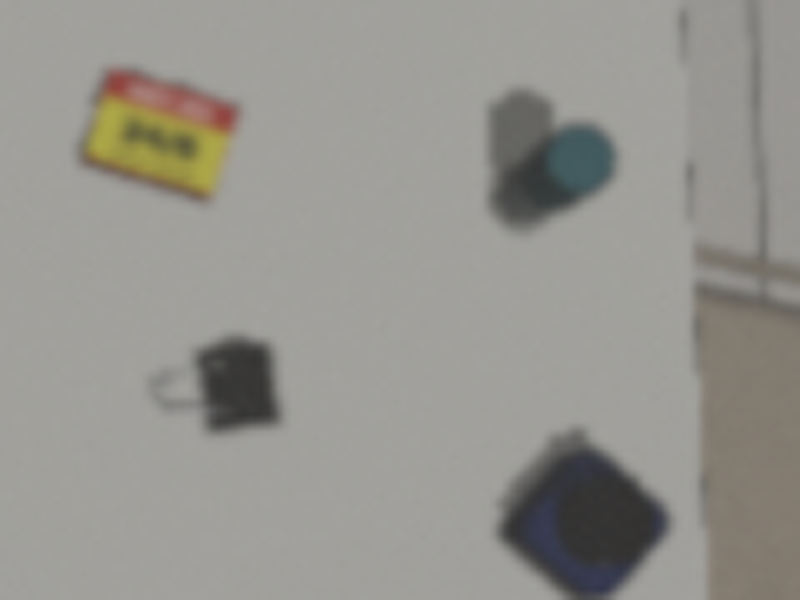

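View pics/crop_tray.png

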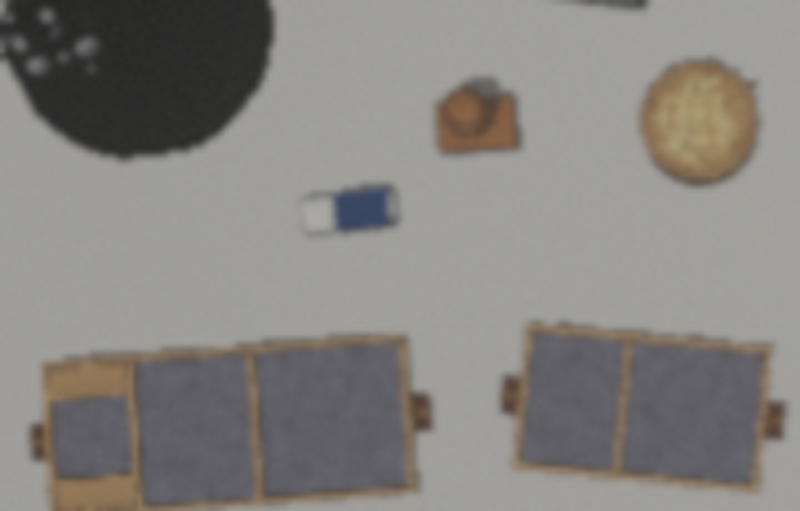

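The crops show the staples turned about 17°, the glue cap at (580,158) leaning by parallax, and the ink bottle at about 45°. The stamp foot is close to axis-aligned, and both trays have clear felt bays. Next I measure everything and crop the roll.

```bash
python3 - <<'E'
from h import *
t=np.load("pics/top0.npy"); s=np.load("pics/scene0.npy")
save(t,"crop_roll.png",(300,220,380,300))
def rect(name,c,z):
    P=plane("top",c.reshape(-1,2)+0.0,z).astype(np.float32)*1000
    r=cv2.minAreaRect(P); print(name,np.round(r[0],1),np.round(r[1],1),round(r[2],1),"px",np.round(c.reshape(-1,2).mean(0)))
for c in blobs(t,(112,12,70),(140,45,130),80):
    x=c[:,0,0].mean()
    if 125<x<300: rect("felt",c,.004)
for c in blobs(t,(155,25,120),(176,120,255),40):
    rect("pink",c,.015); print(np.round(plane("top",[cv2.minEnclosingCircle(c)[0]],.015)*1000,1), np.round(plane("top",[np.array(cv2.moments(c)['m10'])/cv2.moments(c)['m00'],cv2.moments(c)['m01']/cv2.moments(c)['m00']],.015)*1000,1))
h=cv2.cvtColor(t,cv2.COLOR_RGB2HSV)
k=((h[...,1]>60)).astype(np.uint8)
for c in cv2.findContours(k,cv2.RETR_EXTERNAL,cv2.CHAIN_APPROX_NONE)[0]:
    if cv2.contourArea(c)>40:
        m=c.reshape(-1,2).mean(0)
        if 200<m[0]<410 and 135<m[1]<230: rect("sat",c,.016); 
k=((h[...,2]<75)).astype(np.uint8); 
for c in cv2.findContours(k,cv2.RETR_EXTERNAL,cv2.CHAIN_APPROX_NONE)[0]:
    m=c.reshape(-1,2).mean(0)
    if cv2.contourArea(c)>40 and 310<m[0]<410 and 140<m[1]<230: rect("dark",c,.036)
print("knob",plane("top",[[225.3,149.75]],.052)*1000)
print("glue cap",plane("top",[[305+580/6.667,135+158/6.667]],.095)*1000)
E
```

```text
felt [489.9 292.4] [39.8 39.2] 3.1 px [140. 223.]
felt [492.7 233. ] [78.2 61. ] 2.5 px [163. 221.]
felt [494.6 -55. ] [69.4 70.4] 82.9 px [275. 218.]
felt [496.8 153.6] [78.8 77.9] 3.1 px [194. 219.]
felt [503.3  13.8] [47.1 70.3] 82.7 px [248. 215.]
pink [ 431.  -244.7] [50.5 52.9] 88.1 px [351. 241.]
[[ 430.3 -245.3]] [[ 430.4 -244.6]]
sat [616.9 130.8] [25.8 17.9] 88.3 px [201. 172.]
sat [ 636.2 -355.2] [17.9 18.1] 87.6 px [391. 159.]
sat [ 650.4 -195.3] [52.3 38.2] 69.9 px [329. 155.]
sat [666.2  63.3] [40.9 33.6] 88.8 px [227. 152.]
sat [661.1 -64.2] [61.2 66.8] 88.4 px [277. 152.]
dark [ 496.8 -345.7] [45.5 46. ] 43.1 px [391. 214.]
dark [ 551.9 -218.8] [27.5 21.8] 6.1 px [340. 193.]
dark [ 623.8 -331.5] [21.4 21. ] 27.4 px [385. 162.]
knob [[663.80291476  62.45517198]]
glue cap [[ 622.83331655 -336.03592258]]
```

View pics/crop_roll.png

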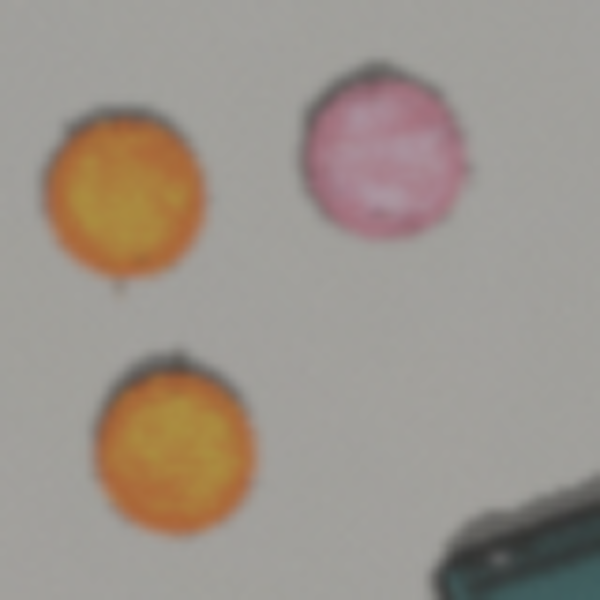

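The roll crop shows the pink roll at (385,158), confirmed as the choice. Its loose end points right, world −y, at (470,167). The orange look-alikes are at (125,195) and (175,450).

Next is a small planner that prints rows for me to enter.

```bash
cat > plan.py <<'E'
# usage: plan.py g x,y,z,yaw[,step] ... : rows from the present pose, world waypoints (m, rad), tool down
import sys,numpy as np
from station import ctrl
o=ctrl.get_obs(); r=o["eef_rot"]; p=np.array(o["ee_pos"]); a=r[2]; g=float(sys.argv[1]); rows=[]
tilt=np.array([np.sign(r[0])*np.pi-r[0],r[1]])
print("t",round(o["time_s"],2),"pos",np.round(p,4),"yaw",round(a,3),"tilt",np.round(tilt,4),"w",round(o["grip_width"],4))
for w in sys.argv[2:]:
    v=[float(s) for s in w.split(",")]; st=v[4] if len(v)>4 else .045
    T=np.array(v[:3]); dy=(v[3]-a+np.pi)%(2*np.pi)-np.pi
    n=max(1,int(np.ceil(max(np.linalg.norm(T-p)/st,abs(dy)/.145))))
    p0,a0=p.copy(),a
    for i in range(1,n+1):
        tgt=p0+(T-p0)*i/n; d=tgt-p; c,s=np.cos(a),np.sin(a)
        t=np.round([c*d[0]+s*d[1],s*d[0]-c*d[1],-d[2]],3); rz=round(-(a0+dy*i/n-a),3)
        rows.append([*map(float,t),0,0,float(rz),g])
        p=p+np.array([c*t[0]+s*t[1],s*t[0]-c*t[1],-t[2]]); a-=rz
for i in range(0,len(rows),5): print([[int(x) if x==0 else x for x in r] for r in rows[i:i+5]])
E
python3 plan.py 1 0.42,0.2,0.16,1.571 0.43,-0.245,0.13,1.571; python3 - <<'E'
from h import *
s=np.load("pics/scene0.npy")
P=[(.430,-.245,.015),(.65,-.195,.018),(.623,-.336,.095),(.623,-.336,0),(.497,-.346,0),(.497,-.346,.057),(.664,.0625,.064),(.664,.0625,0),(.497,.154,.004),(.4946,-.055,.004),(.503,.014,.004)]
for q in proj("scene",P): cv2.drawMarker(s,tuple(int(round(v)) for v in q),(0,255,0),cv2.MARKER_CROSS,5,1)
save(s,"chk.png",(130,130,450,300))
E
```

```text
t 0.1 pos [0.1295 0.5343 0.1787] yaw 2.904 tilt [-0.001  -0.0001] w 0.094
[[-0.036, -0.026, 0.002, 0, 0, 0.133, 1.0], [-0.039, -0.02, 0.002, 0, 0, 0.134, 1.0], [-0.042, -0.015, 0.002, 0, 0, 0.133, 1.0], [-0.043, -0.01, 0.001, 0, 0, 0.133, 1.0], [-0.044, -0.004, 0.002, 0, 0, 0.133, 1.0]]
[[-0.044, 0.002, 0.002, 0, 0, 0.134, 1.0], [-0.044, 0.009, 0.002, 0, 0, 0.133, 1.0], [-0.042, 0.013, 0.002, 0, 0, 0.133, 1.0], [-0.04, 0.02, 0.002, 0, 0, 0.133, 1.0], [-0.037, 0.024, 0.002, 0, 0, 0.134, 1.0]]
[[-0.045, 0.001, 0.003, 0, 0, 0, 1.0], [-0.044, 0.001, 0.003, 0, 0, 0, 1.0], [-0.045, 0.001, 0.003, 0, 0, 0, 1.0], [-0.044, 0.001, 0.003, 0, 0, 0, 1.0], [-0.045, 0.001, 0.003, 0, 0, 0, 1.0]]
[[-0.044, 0.001, 0.003, 0, 0, 0, 1.0], [-0.045, 0.001, 0.003, 0, 0, 0, 1.0], [-0.044, 0.001, 0.003, 0, 0, 0, 1.0], [-0.045, 0.001, 0.003, 0, 0, 0, 1.0], [-0.044, 0.001, 0.003, 0, 0, 0, 1.0]]
```

View pics/chk.png

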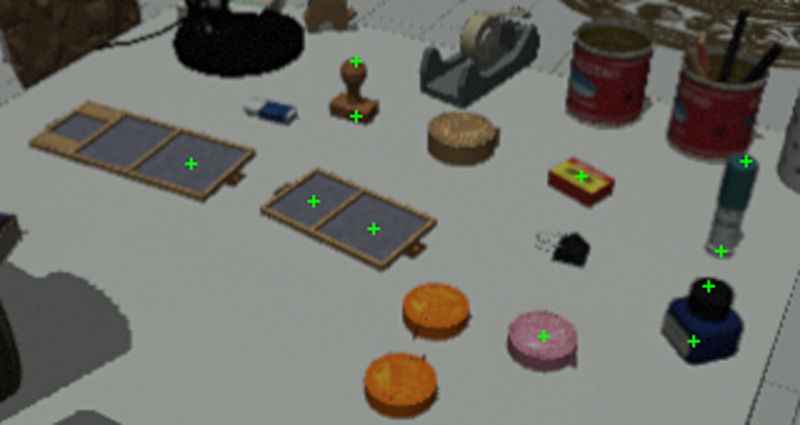

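The projected marks sit on all the things in the scene view: roll (543,336), staples (581,176), glue (721,251), ink (693,341) and stamp (356,116). Positions agree across both views, so I move.

jog_arm([
  [-0.036,-0.026,0.002,0,0,0.133,1],
  [-0.039,-0.02,0.002,0,0,0.134,1],
  [-0.042,-0.015,0.002,0,0,0.133,1],
  [-0.043,-0.01,0.001,0,0,0.133,1],
  [-0.044,-0.004,0.002,0,0,0.133,1],
], squeeze=12)

```text
time_s: 0.6
ee_pos: [0.2751, 0.3658, 0.1701]
eef_rot: [-3.141, 0.0, 2.233]
force: [1.2, 1.1, 0.5]
grip_width: 0.0939
grip_force: 0.0
```

jog_arm([
  [-0.044,0.002,0.002,0,0,0.134,1],
  [-0.044,0.009,0.002,0,0,0.133,1],
  [-0.042,0.013,0.002,0,0,0.133,1],
  [-0.04,0.02,0.002,0,0,0.133,1],
  [-0.037,0.024,0.002,0,0,0.134,1],
])

```text
time_s: 1.1
ee_pos: [0.4211, 0.1987, 0.1601]
eef_rot: [-3.142, -0.0, 1.565]
force: [0.0, 0.2, -1.0]
grip_width: 0.094
grip_force: 0.0
```

jog_arm([
  [-0.045,0.001,0.003,0,0,0,1],
  [-0.045,0.001,0.003,0,0,0,1],
  [-0.045,0.001,0.003,0,0,0,1],
  [-0.045,0.001,0.003,0,0,0,1],
  [-0.045,0.001,0.003,0,0,0,1],
])

```text
time_s: 1.6
ee_pos: [0.4248, -0.0264, 0.1451]
eef_rot: [3.142, -0.0, 1.571]
force: [1.1, 0.1, 0.7]
grip_width: 0.0939
grip_force: 0.0
```

jog_arm([
  [-0.044,0.001,0.003,0,0,0,1],
  [-0.044,0.001,0.003,0,0,0,1],
  [-0.044,0.001,0.003,0,0,0,1],
  [-0.044,0.001,0.003,0,0,0,1],
  [-0.044,0.001,0.003,0,0,0,1],
])

```text
time_s: 2.1
ee_pos: [0.4297, -0.2465, 0.13]
eef_rot: [-3.141, -0.0, 1.571]
force: [0.8, 1.0, 0.2]
grip_width: 0.0941
grip_force: 0.0
```

```bash
python3 plan.py 1 0.43,-0.245,0.03,1.571 0.43,-0.245,0.004,1.571,0.01
```

```text
t 2.1 pos [ 0.4297 -0.2465  0.13  ] yaw 1.571 tilt [-0.0002 -0.0002] w 0.0941
[[0.001, 0, 0.033, 0, 0, 0, 1.0], [0, 0, 0.034, 0, 0, 0, 1.0], [0.001, 0, 0.033, 0, 0, 0, 1.0], [0, 0, 0.009, 0, 0, 0, 1.0], [0, 0, 0.008, 0, 0, 0, 1.0]]
[[0, 0, 0.009, 0, 0, 0, 1.0]]
```

jog_arm([
  [0.001,0,0.033,0,0,0,1],
  [0,0,0.033,0,0,0,1],
  [0.001,0,0.033,0,0,0,1],
  [0,0,0.015,0,0,0,1],
  [0,0,0.012,0,0,0,1],
])

```text
time_s: 2.6
ee_pos: [0.4297, -0.2423, 0.0028]
eef_rot: [-3.14, -0.001, 1.571]
force: [-0.0, -0.6, -0.1]
grip_width: 0.0941
grip_force: 0.0
```

jog_arm([
  [0,0,0,0,0,0,-1],
  [0,0,0,0,0,0,-1],
  [0,0,0,0,0,0,-1],
  [0,0,0,0,0,0,-1],
  [0,0,0,0,0,0,-1],
])

```text
time_s: 3.1
ee_pos: [0.4304, -0.2428, 0.0048]
eef_rot: [3.141, 0.001, 1.571]
force: [-0.4, -0.6, -0.2]
grip_width: 0.0578
grip_force: 0.0
```

jog_arm([
  [0,0,0,0,0,0,-1],
  [0,0,0,0,0,0,-1],
  [0,0,-0.02,0,0,0,-1],
  [0,0,-0.04,0,0,0,-1],
  [0,0,-0.04,0,0,0,-1],
])

```text
time_s: 3.6
ee_pos: [0.4297, -0.2424, 0.1052]
eef_rot: [-3.14, -0.001, 1.571]
force: [0.9, 0.8, -0.5]
grip_width: 0.0181
grip_force: 0.0
```

```bash
python3 plan.py -1 0.497,0.154,0.1,0.836 0.497,0.154,0.03,.836,.035 0.497,0.154,0.0085,.836,.01
```

```text
t 3.6 pos [ 0.4297 -0.2424  0.1052] yaw 1.571 tilt [-0.0012 -0.0008] w 0.0181
[[0.044, 0.007, 0.001, 0, 0, 0.082, -1.0], [0.045, 0.004, 0, 0, 0, 0.081, -1.0], [0.044, 0.001, 0.001, 0, 0, 0.082, -1.0], [0.045, -0.004, 0, 0, 0, 0.082, -1.0], [0.044, -0.007, 0.001, 0, 0, 0.081, -1.0]]
[[0.043, -0.011, 0, 0, 0, 0.082, -1.0], [0.043, -0.014, 0.001, 0, 0, 0.081, -1.0], [0.041, -0.017, 0.001, 0, 0, 0.082, -1.0], [0.039, -0.021, 0, 0, 0, 0.082, -1.0], [0, 0, 0.023, 0, 0, 0, -1.0]]
[[0, 0, 0.024, 0, 0, 0, -1.0], [0, 0, 0.023, 0, 0, 0, -1.0], [0, 0, 0.007, 0, 0, 0, -1.0], [0, 0, 0.007, 0, 0, 0, -1.0], [0, 0, 0.008, 0, 0, 0, -1.0]]
```

```bash
python3 - <<'E'
from h import *
t=ctrl.camera("top"); s=ctrl.camera("scene"); np.save("pics/top1.npy",t)
for c in blobs(t,(155,25,120),(176,120,255),20): print(np.round(plane("top",[cv2.minEnclosingCircle(c)[0]],.015)*1000,1),cv2.contourArea(c))
save(s,"s1.png",(230,180,480,330)); print(ctrl.get_obs()["grip_width"])
E
```

```text
0.009452372049829117
```

View pics/s1.png

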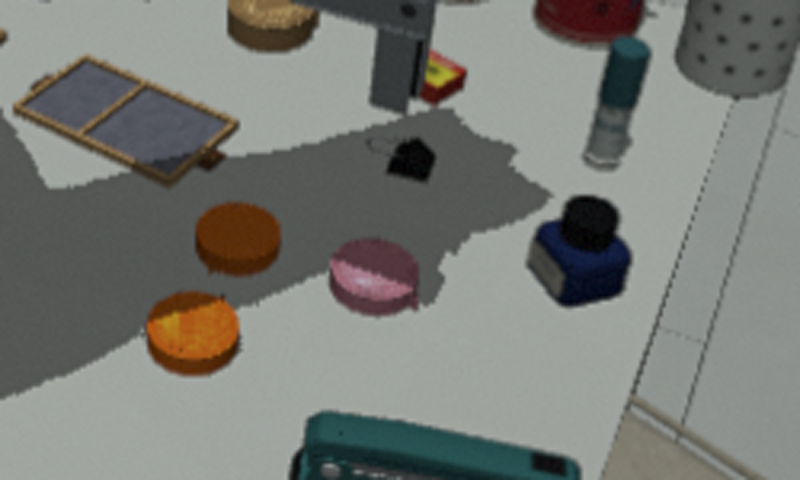

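The roll is still in place at crop (374,272), under the gripper's shadow. The lift began before the grip had built up, so I retry and check the grip force before lifting.

jog_arm([
  [0,0,0,0,0,0,1],
  [0,0,0,0,0,0,1],
  [0,0,0,0,0,0,1],
  [0,0,0,0,0,0,1],
  [0,0,0,0,0,0,1],
], squeeze=25)

```text
time_s: 4.2
ee_pos: [0.43, -0.2426, 0.1037]
eef_rot: [-3.141, -0.001, 1.571]
force: [-0.4, -1.4, 0.3]
grip_width: 0.0459
grip_force: 0.0
```

jog_arm([
  [0,0,0,0,0,0,1],
  [0,0,0,0,0,0,1],
  [0,0,0,0,0,0,1],
  [0,0,0,0,0,0,1],
  [0,0,0.02,0,0,0,1],
])

```text
time_s: 4.7
ee_pos: [0.4314, -0.2434, 0.0859]
eef_rot: [3.138, 0.002, 1.571]
force: [0.2, 0.2, -0.3]
grip_width: 0.0859
grip_force: 0.0
```

jog_arm([
  [-0.001,0,0.03,0,0,0,1],
  [-0.001,0,0.02,0,0,0,1],
  [0,0,0.02,0,0,0,1],
  [0,0,0.012,0,0,0,1],
  [0,0,0,0,0,0,1],
])

```text
time_s: 5.2
ee_pos: [0.4296, -0.2442, 0.0011]
eef_rot: [-3.14, -0.001, 1.571]
force: [-0.5, 0.3, -0.5]
grip_width: 0.0939
grip_force: 0.0
```

jog_arm([
  [0,0,0,0,0,0,-1],
  [0,0,0,0,0,0,-1],
  [0,0,0,0,0,0,-1],
  [0,0,0,0,0,0,-1],
  [0,0,0,0,0,0,-1],
])

```text
time_s: 5.7
ee_pos: [0.4303, -0.2447, 0.0025]
eef_rot: [3.141, 0.0, 1.571]
force: [0.2, 0.3, 0.2]
grip_width: 0.0573
grip_force: 0.0
```

jog_arm([
  [0,0,0,0,0,0,-1],
  [0,0,0,0,0,0,-1],
  [0,0,0,0,0,0,-1],
])

```text
time_s: 6.0
ee_pos: [0.4302, -0.2447, 0.0022]
eef_rot: [-3.142, 0.0, 1.571]
force: [-0.6, 0.3, -0.1]
grip_width: 0.0332
grip_force: 0.0
```

```bash
python3 - <<'E'
from h import *
s=ctrl.camera("scene");t=ctrl.camera("top")
save(np.hstack([s[200:330,250:430],t[170:300,270:450]]),"s2.png",(0,0,360,130)); print(ctrl.get_obs()["grip_width"],ctrl.get_obs()["grip_force"])
E
```

```text
0.025514748536543924 0.0
```

View pics/s2.png

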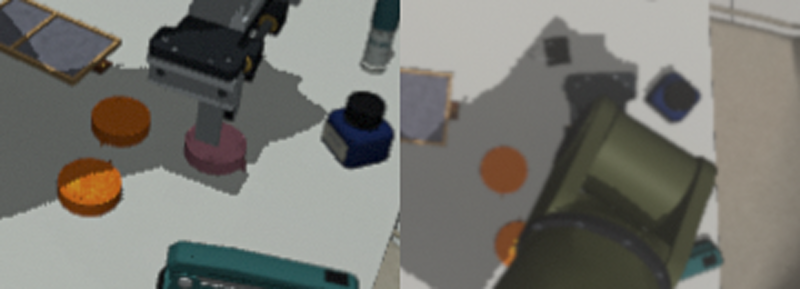

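The roll at (215,148) is unmoved, and the visible fingertip ends at (212,143), apparently on or above the roll's top rather than beside it. I work out the tip's height.

```bash
python3 - <<'E'
from h import *
for z in(0.002,.01,.016,.022,.03): print(z,np.round(proj("scene",[(.43-.014-.012,-.245,z),(.43-.014,-.245,z),(.43+.014+.006,-.245,z)]),1).tolist())
s=ctrl.camera("scene"); h=cv2.cvtColor(s,cv2.COLOR_RGB2HSV)
for c in range(337,356,2): print(c,[tuple(int(a) for a in h[r,c,:2]) for r in range(256,276,2)])
o=ctrl.get_obs(); print(o["ee_pos"],o["force"],o["grip_width"])
E
```

```text
0.002 [[341.6, 276.7], [343.9, 272.8], [350.4, 262.3]]
0.01 [[342.0, 273.7], [344.3, 269.8], [350.8, 259.3]]
0.016 [[342.3, 271.4], [344.6, 267.6], [351.2, 257.1]]
0.022 [[342.6, 269.1], [345.0, 265.3], [351.5, 254.8]]
0.03 [[343.0, 266.1], [345.4, 262.2], [351.9, 251.8]]
337 [(174, 46), (172, 87), (171, 87), (172, 90), (174, 82), (174, 84), (172, 88), (171, 84), (171, 86), (173, 74)]
339 [(90, 8), (80, 12), (75, 8), (171, 82), (173, 83), (173, 84), (171, 85), (173, 87), (172, 89), (175, 85)]
341 [(60, 4), (105, 16), (98, 16), (175, 41), (171, 85), (172, 89), (172, 87), (175, 80), (173, 86), (172, 85)]
343 [(103, 27), (100, 24), (102, 20), (165, 23), (173, 86), (171, 83), (173, 85), (171, 85), (173, 79), (171, 89)]
345 [(96, 20), (96, 20), (96, 20), (96, 20), (174, 73), (172, 85), (172, 88), (173, 85), (173, 84), (173, 84)]
347 [(105, 24), (98, 16), (96, 21), (100, 23), (169, 38), (173, 88), (171, 86), (172, 85), (172, 86), (173, 85)]
349 [(90, 9), (100, 12), (167, 26), (170, 23), (172, 68), (172, 87), (172, 84), (170, 86), (171, 90), (171, 91)]
351 [(171, 87), (173, 81), (173, 91), (172, 90), (172, 87), (172, 85), (171, 88), (173, 81), (172, 81), (175, 83)]
353 [(171, 85), (174, 81), (172, 88), (171, 87), (172, 86), (172, 87), (172, 85), (173, 91), (171, 88), (173, 93)]
355 [(10, 8), (173, 87), (172, 86), (174, 82), (172, 86), (173, 81), (172, 87), (173, 88), (172, 85), (171, 89)]
[ 0.4302155  -0.24463836  0.00223756] [ 0.27866288 -0.3365475  -1.42934265] 0.021326619386701797
```

jog_arm([
  [0,0,0,0,0,0,1],
  [0,0,0,0,0,0,1],
  [0,0,0,0,0,0,1],
  [0,0,0,0,0,0,1],
  [0,0,0,0,0,0,1],
])

```text
time_s: 6.65
ee_pos: [0.4302, -0.2447, 0.0022]
eef_rot: [-3.142, 0.0, 1.571]
force: [-0.0, -0.6, -0.2]
grip_width: 0.0578
grip_force: 0.0
```

jog_arm([
  [0,0,0,0,0,0,1],
  [0,0,0,0,0,0,1],
  [0,0,0,0,0,0,1],
])

```text
time_s: 6.95
ee_pos: [0.4302, -0.2447, 0.0022]
eef_rot: [-3.142, 0.0, 1.571]
force: [-1.1, 0.1, -0.2]
grip_width: 0.0823
grip_force: 0.0
```

```bash
python3 - <<'E'
from h import *
s=ctrl.camera("scene"); o=ctrl.get_obs(); print(o["ee_pos"],o["grip_width"],o["force"])
for z in (0.002,.022):
    for q in proj("scene",[(.43-.047,-.245,z),(.43-.0595,-.245,z),(.43+.047,-.245,z)]): cv2.circle(s,tuple(int(round(v)) for v in q),0,(0,255,0) if z<.01 else (255,0,0),-1)
save(s,"s3.png",(310,210,390,300))
E
```

```text
[ 0.43019931 -0.24467846  0.00225   ] 0.08641321127023308 [-0.31179286  0.77135568  0.25188635]
```

View pics/s3.png

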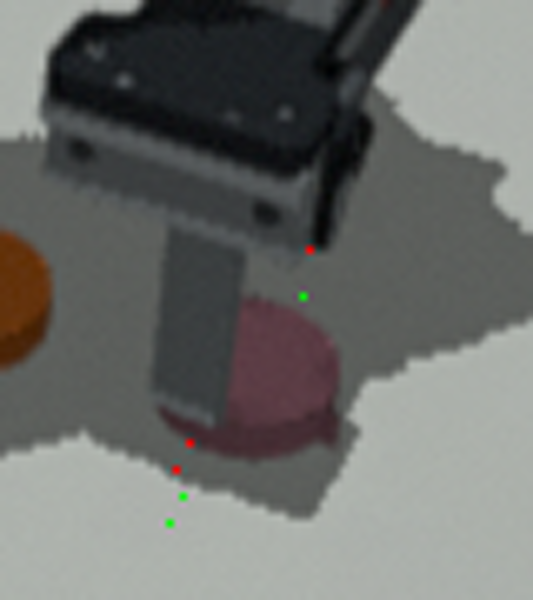

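The fingertip bottom at (185,405) is well above the green marks at (177,510), where TCP height 2 mm should put it. So the fingertips are some 20–35 mm higher than the TCP reading suggests. I probe downward in small steps with the fingers open, watching the force.

jog_arm([
  [0,0,0.005,0,0,0,1],
])

```text
time_s: 7.1
ee_pos: [0.4305, -0.2449, -0.0024]
eef_rot: [3.141, 0.001, 1.571]
force: [-0.7, -0.5, 0.4]
grip_width: 0.0929
grip_force: 0.0
```

jog_arm([
  [0,0,0,0,0,0,1],
])

```text
time_s: 7.2
ee_pos: [0.4299, -0.2444, -0.0034]
eef_rot: [-3.141, -0.001, 1.571]
force: [0.0, 0.3, 0.3]
grip_width: 0.0939
grip_force: 0.0
```

```bash
python3 - <<'E'
from h import *
o=ctrl.get_obs(); print(o["ee_pos"],o["grip_width"],o["force"],o["qpos"])
E
```

```text
[ 0.42987694 -0.2444349  -0.00342544] 0.093949974423331 [0.03946295 0.34801368 0.28439148] [-5.91090303e-01  4.20205739e-01  1.83650282e+00 -2.79043312e-05
  8.85840452e-01 -5.91110390e-01]
```

No contact even at TCP −3 mm, so the tips sit higher than the reading. I continue down with force checks and measure the tip by colour.

jog_arm([
  [0,0,0.005,0,0,0,1],
])

```text
time_s: 7.3
ee_pos: [0.4304, -0.2448, -0.0077]
eef_rot: [3.141, 0.0, 1.571]
force: [0.9, 0.2, 0.2]
grip_width: 0.0941
grip_force: 0.0
```

jog_arm([
  [0,0,0.005,0,0,0,1],
])

```text
time_s: 7.4
ee_pos: [0.4302, -0.2447, -0.0131]
eef_rot: [3.142, 0.0, 1.571]
force: [0.2, -0.5, 0.3]
grip_width: 0.0944
grip_force: 0.0
```

```bash
python3 - <<'E'
from h import *
s=ctrl.camera("scene"); o=ctrl.get_obs(); print(o["ee_pos"],o["force"])
h=cv2.cvtColor(s,cv2.COLOR_RGB2HSV)
for c in range(330,348,2): print(c,[tuple(int(a) for a in h[r,c]) for r in range(266,286,2)])
print(proj("scene",[(.383,-.245,0),(.383,-.245,.01),(.371,-.245,0)]))
save(s,"s4.png",(310,210,390,300))
E
```

```text
[ 0.42978283 -0.24437551 -0.01396429] [-1.11004789  0.29206203 -0.60695315]
330 [(60, 11, 95), (60, 8, 94), (68, 11, 96), (68, 11, 91), (75, 12, 88), (90, 11, 89), (75, 11, 91), (60, 6, 130), (60, 6, 180), (50, 9, 175)]
332 [(96, 20, 63), (96, 18, 72), (90, 17, 89), (95, 17, 88), (95, 18, 87), (99, 20, 89), (90, 11, 89), (60, 11, 97), (45, 10, 101), (53, 8, 121)]
334 [(90, 20, 63), (90, 18, 70), (95, 17, 89), (100, 17, 89), (90, 15, 87), (95, 17, 89), (100, 17, 89), (68, 11, 94), (50, 8, 93), (60, 5, 95)]
336 [(96, 20, 64), (96, 20, 64), (94, 21, 86), (95, 17, 89), (99, 20, 89), (103, 20, 89), (100, 17, 89), (83, 11, 90), (60, 11, 94), (53, 11, 95)]
338 [(96, 20, 64), (102, 20, 65), (100, 22, 71), (102, 14, 88), (98, 23, 87), (90, 17, 90), (100, 17, 91), (95, 17, 90), (60, 11, 95), (53, 11, 95)]
340 [(95, 24, 64), (98, 16, 64), (102, 19, 68), (99, 20, 91), (96, 15, 83), (100, 20, 75), (90, 19, 67), (90, 20, 63), (60, 6, 87), (68, 11, 94)]
342 [(90, 12, 62), (90, 8, 61), (120, 4, 62), (160, 13, 61), (168, 40, 63), (172, 60, 64), (20, 9, 85), (60, 8, 94), (60, 6, 92), (60, 11, 119)]
344 [(170, 88, 90), (171, 86, 92), (171, 88, 81), (174, 84, 76), (174, 80, 67), (173, 83, 68), (0, 27, 75), (70, 8, 95), (60, 8, 94), (68, 11, 95)]
346 [(171, 85, 93), (173, 83, 92), (173, 86, 89), (170, 86, 80), (173, 86, 71), (171, 85, 69), (172, 50, 76), (68, 11, 96), (60, 8, 94), (60, 11, 96)]
[[337.17791253 284.42427714]
 [337.64434411 280.67401507]
 [334.65484408 288.54579096]]
```

View pics/s4.png

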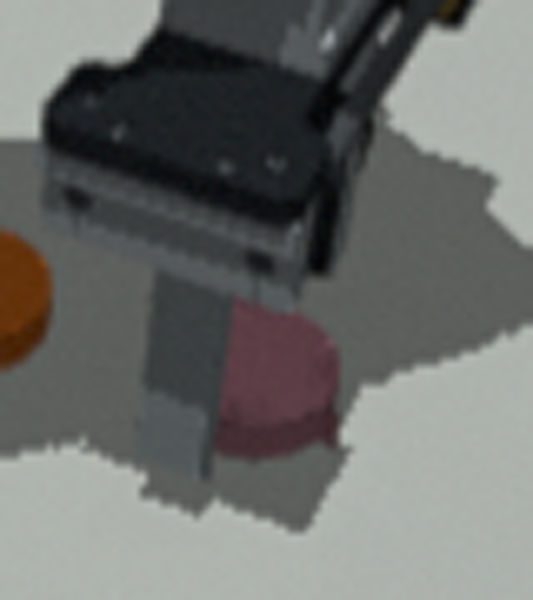

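The finger now stands in front of the roll's side, with its bottom edge at about (175,470), roughly 10–18 mm above the table. I go a bit lower in guarded steps.

jog_arm([
  [0,0,0.004,0,0,0,1],
])

```text
time_s: 7.55
ee_pos: [0.4302, -0.2447, -0.017]
eef_rot: [-3.142, -0.0, 1.571]
force: [-0.0, -0.7, 0.1]
grip_width: 0.0941
grip_force: 0.0
```

jog_arm([
  [0,0,0.002,0,0,0,1],
])

```text
time_s: 7.65
ee_pos: [0.4301, -0.2446, -0.0192]
eef_rot: [-3.141, -0.0, 1.571]
force: [-0.2, -0.1, 0.1]
grip_width: 0.0941
grip_force: 0.0
```

jog_arm([
  [0,0,0,0,0,0,-0.2],
  [0,0,0,0,0,0,-0.2],
  [0,0,0,0,0,0,-0.2],
  [0,0,0,0,0,0,-0.2],
  [0,0,0,0,0,0,-0.2],
], squeeze=15)

```text
time_s: 8.15
ee_pos: [0.4303, -0.2447, -0.0187]
eef_rot: [3.141, 0.0, 1.571]
force: [-0.4, 0.8, 1.0]
grip_width: 0.057
grip_force: 0.0
```

jog_arm([
  [0,0,0,0,0,0,-0.2],
  [0,0,0,0,0,0,-0.2],
])

```text
time_s: 8.35
ee_pos: [0.4302, -0.2447, -0.0187]
eef_rot: [3.142, 0.0, 1.571]
force: [-0.7, 0.4, 1.6]
grip_width: 0.0532
grip_force: 15.0
```

The roll is gripped at 53 mm with 15 N. This means the real tips are about 20–25 mm above the read TCP, so I use an offset of roughly −22 mm from now on.

jog_arm([
  [0,0,-0.01,0,0,0,-0.2],
  [0,0,-0.03,0,0,0,-0.2],
  [0,0,-0.04,0,0,0,-0.2],
])

```text
time_s: 8.65
ee_pos: [0.4293, -0.2441, 0.0616]
eef_rot: [-3.139, -0.002, 1.571]
force: [1.6, 0.4, -0.1]
grip_width: 0.0528
grip_force: 15.0
```

```bash
python3 plan.py -0.2 0.497,0.154,0.055,0.836,0.04 0.497,0.154,0.005,.836,.03 0.497,0.154,-0.0145,.836,.01
```

```text
t 8.65 pos [ 0.4293 -0.2441  0.0616] yaw 1.571 tilt [-0.0024 -0.0016] w 0.0528
[[0.036, 0.006, 0.001, 0, 0, 0.067, -0.2], [0.037, 0.004, 0, 0, 0, 0.067, -0.2], [0.036, 0.001, 0.001, 0, 0, 0.066, -0.2], [0.037, -0.001, 0, 0, 0, 0.067, -0.2], [0.037, -0.004, 0.001, 0, 0, 0.067, -0.2]]
[[0.036, -0.006, 0.001, 0, 0, 0.067, -0.2], [0.036, -0.008, 0, 0, 0, 0.067, -0.2], [0.035, -0.011, 0.001, 0, 0, 0.066, -0.2], [0.034, -0.013, 0, 0, 0, 0.067, -0.2], [0.033, -0.015, 0.001, 0, 0, 0.067, -0.2]]
[[0.032, -0.018, 0.001, 0, 0, 0.067, -0.2], [0, 0, 0.025, 0, 0, 0, -0.2], [0, 0, 0.025, 0, 0, 0, -0.2], [0, 0, 0.01, 0, 0, 0, -0.2], [0, 0, 0.009, 0, 0, 0, -0.2]]
```

jog_arm([
  [0.036,0.006,0.001,0,0,0.067,-0.2],
  [0.037,0.004,0,0,0,0.067,-0.2],
  [0.036,0.001,0.001,0,0,0.066,-0.2],
  [0.037,-0.001,0,0,0,0.067,-0.2],
  [0.037,-0.004,0.001,0,0,0.067,-0.2],
])

```text
time_s: 9.15
ee_pos: [0.461, -0.0619, 0.0591]
eef_rot: [3.141, -0.0, 1.234]
force: [0.5, -0.1, -0.8]
grip_width: 0.0529
grip_force: 15.0
```

jog_arm([
  [0.036,-0.006,0.001,0,0,0.067,-0.2],
  [0.036,-0.008,0,0,0,0.067,-0.2],
  [0.035,-0.011,0.001,0,0,0.066,-0.2],
  [0.034,-0.013,0,0,0,0.067,-0.2],
  [0.033,-0.015,0.001,0,0,0.067,-0.2],
])

```text
time_s: 9.65
ee_pos: [0.4921, 0.1184, 0.0561]
eef_rot: [3.141, -0.001, 0.9]
force: [0.8, -0.3, -0.9]
grip_width: 0.0526
grip_force: 15.0
```

jog_arm([
  [0.032,-0.018,0.001,0,0,0.067,-0.2],
  [0,0,0.02,0,0,0,-0.2],
  [0,0,0.02,0,0,0,-0.2],
  [0,0,0,0,0,0,-0.2],
])

```text
time_s: 10.05
ee_pos: [0.4963, 0.153, 0.0127]
eef_rot: [-3.14, 0.003, 0.836]
force: [1.1, -0.7, -1.0]
grip_width: 0.0529
grip_force: 15.0
```

```bash
python3 plan.py -0.2 0.497,0.154,-0.0145,.836,.012
```

```text
t 10.05 pos [0.4963 0.153  0.0127] yaw 0.836 tilt [-0.002  0.003] w 0.0529
[[0, 0, 0.009, 0, 0, 0, -0.2], [0.001, 0, 0.009, 0, 0, 0, -0.2], [0, 0, 0.009, 0, 0, 0, -0.2]]
```

jog_arm([
  [0,0,0.009,0,0,0,-0.2],
  [0.001,0,0.009,0,0,0,-0.2],
  [0,0,0.007,0,0,0,-0.2],
  [0,0,0,0,0,0,-0.2],
])

```text
time_s: 10.45
ee_pos: [0.4979, 0.1536, -0.0115]
eef_rot: [-3.141, 0.001, 0.836]
force: [0.5, -0.5, -0.1]
grip_width: 0.053
grip_force: 15.0
```

jog_arm([
  [0,0,0.002,0,0,0,-0.2],
])

```text
time_s: 10.55
ee_pos: [0.4986, 0.1538, -0.0125]
eef_rot: [3.141, -0.0, 0.836]
force: [-0.3, -0.2, 0.3]
grip_width: 0.0527
grip_force: 15.0
```

jog_arm([
  [0,0,0.002,0,0,0,-0.2],
  [0,0,0,0,0,0,0.35],
  [0,0,0,0,0,0,0.35],
  [0,0,0,0,0,0,0.35],
  [0,0,0,0,0,0,0.35],
])

```text
time_s: 11.05
ee_pos: [0.4983, 0.1538, -0.0147]
eef_rot: [3.141, -0.0, 0.836]
force: [0.2, -0.4, -1.0]
grip_width: 0.0634
grip_force: 0.0
```

jog_arm([
  [0,0,-0.01,0,0,0,0.35],
  [0,0,-0.03,0,0,0,0.6],
  [0,0,-0.04,0,0,0,1],
  [0,0,-0.02,0,0,0,1],
])

```text
time_s: 11.45
ee_pos: [0.4993, 0.154, 0.089]
eef_rot: [3.139, -0.003, 0.836]
force: [-0.1, 0.1, -0.6]
grip_width: 0.0843
grip_force: 0.0
```

```bash
python3 plan.py 1 0.60,-0.1,0.10,1.257 0.648,-0.195,0.09,1.257 .65,-.195,.02,1.257,.03; python3 - <<'E'
from h import *
s=ctrl.camera("scene")
for c in blobs(s,(155,25,70),(178,140,255),40): print(np.round(plane("scene",[cv2.minEnclosingCircle(c)[0]],.017)*1000,1),cv2.contourArea(c))
E
```

```text
t 11.45 pos [0.4993 0.154  0.089 ] yaw 0.836 tilt [ 0.0022 -0.0032] w 0.0843
[[-0.017, 0.035, -0.002, 0, 0, -0.06, 1.0], [-0.02, 0.034, -0.001, 0, 0, -0.06, 1.0], [-0.021, 0.033, -0.002, 0, 0, -0.06, 1.0], [-0.023, 0.031, -0.001, 0, 0, -0.061, 1.0], [-0.025, 0.03, -0.002, 0, 0, -0.06, 1.0]]
[[-0.027, 0.028, -0.001, 0, 0, -0.06, 1.0], [-0.029, 0.027, -0.002, 0, 0, -0.06, 1.0], [-0.025, 0.025, 0.003, 0, 0, 0, 1.0], [-0.025, 0.025, 0.004, 0, 0, 0, 1.0], [-0.025, 0.025, 0.003, 0, 0, 0, 1.0]]
[[0, 0.001, 0.023, 0, 0, 0, 1.0], [0, 0, 0.024, 0, 0, 0, 1.0], [0, 0.001, 0.023, 0, 0, 0, 1.0]]
[[498.4 157.4]] 161.0
```

The roll measures (498,157) mm, inside its bay. Next, the staples.

jog_arm([
  [-0.017,0.035,-0.002,0,0,-0.06,1],
  [-0.02,0.034,-0.001,0,0,-0.06,1],
  [-0.021,0.033,-0.002,0,0,-0.06,1],
  [-0.023,0.031,-0.001,0,0,-0.061,1],
  [-0.025,0.03,-0.002,0,0,-0.06,1],
])

```text
time_s: 12.0
ee_pos: [0.5708, -0.029, 0.0936]
eef_rot: [3.142, -0.0, 1.139]
force: [0.8, -0.2, -0.5]
grip_width: 0.0941
grip_force: 0.0
```

jog_arm([
  [-0.027,0.028,-0.001,0,0,-0.06,1],
  [-0.029,0.027,-0.002,0,0,-0.06,1],
  [-0.025,0.025,0.003,0,0,0,1],
  [-0.025,0.025,0.004,0,0,0,1],
  [-0.025,0.025,0.003,0,0,0,1],
])

```text
time_s: 12.5
ee_pos: [0.6476, -0.1965, 0.0863]
eef_rot: [-3.141, -0.0, 1.257]
force: [0.4, -0.4, 0.7]
grip_width: 0.0939
grip_force: 0.0
```

jog_arm([
  [0,0.001,0.023,0,0,0,1],
  [0,0,0.024,0,0,0,1],
  [0,0.001,0.023,0,0,0,1],
  [0,0,0,0,0,0,1],
])

```text
time_s: 12.9
ee_pos: [0.6474, -0.1952, 0.0131]
eef_rot: [-3.136, -0.0, 1.257]
force: [-0.6, -0.7, -0.9]
grip_width: 0.0941
grip_force: 0.0
```

```bash
python3 plan.py 1 .65,-.195,-.017,1.257,.012
```

```text
t 12.9 pos [ 0.6474 -0.1952  0.0131] yaw 1.257 tilt [-0.0054 -0.0002] w 0.0941
[[0, 0.001, 0.01, 0, 0, 0, 1.0], [0.001, 0.001, 0.01, 0, 0, 0, 1.0], [0, 0, 0.01, 0, 0, 0, 1.0]]
```

jog_arm([
  [0,0.001,0.012,0,0,0,1],
  [0,0.001,0.012,0,0,0,1],
  [0,0,0.007,0,0,0,1],
  [0,0,0,0,0,0,1],
])

```text
time_s: 13.3
ee_pos: [0.6506, -0.1961, -0.0158]
eef_rot: [-3.14, -0.0, 1.257]
force: [-0.4, 0.7, 0.4]
grip_width: 0.0937
grip_force: 0.0
```

jog_arm([
  [0,0,0,0,0,0,-0.5],
  [0,0,0,0,0,0,-0.5],
  [0,0,0,0,0,0,-0.5],
  [0,0,0,0,0,0,-0.5],
  [0,0,0,0,0,0,-0.5],
])

```text
time_s: 13.8
ee_pos: [0.6512, -0.1964, -0.0146]
eef_rot: [3.141, 0.0, 1.257]
force: [-0.0, -1.1, -0.5]
grip_width: 0.0569
grip_force: 0.0
```

jog_arm([
  [0,0,0,0,0,0,-0.5],
  [0,0,0,0,0,0,-0.5],
  [0,0,0,0,0,0,-0.5],
  [0,0,0,0,0,0,-0.5],
])

```text
time_s: 14.2
ee_pos: [0.6511, -0.1963, -0.0147]
eef_rot: [3.142, 0.0, 1.257]
force: [0.0, 0.5, 0.1]
grip_width: 0.0353
grip_force: 15.0
```

jog_arm([
  [0,0,-0.01,0,0,0,-0.5],
  [0,0,-0.03,0,0,0,-0.5],
  [0,0,-0.04,0,0,0,-0.5],
])

```text
time_s: 14.5
ee_pos: [0.6501, -0.196, 0.0651]
eef_rot: [-3.138, -0.0, 1.257]
force: [0.8, -0.6, -0.8]
grip_width: 0.0357
grip_force: 15.0
```

```bash
python3 plan.py -0.5 0.493,0.233,0.06,1.62,0.042 0.493,0.233,0.005,1.62,.028 
```

```text
t 14.5 pos [ 0.6501 -0.196   0.0651] yaw 1.257 tilt [-0.0033 -0.0001] w 0.0357
[[0.033, -0.026, 0, 0, 0, -0.033, -0.5], [0.033, -0.024, 0.001, 0, 0, -0.033, -0.5], [0.034, -0.024, 0, 0, 0, -0.033, -0.5], [0.036, -0.022, 0.001, 0, 0, -0.033, -0.5], [0.035, -0.021, 0, 0, 0, -0.033, -0.5]]
[[0.037, -0.02, 0.001, 0, 0, -0.033, -0.5], [0.037, -0.019, 0, 0, 0, -0.033, -0.5], [0.037, -0.017, 0.001, 0, 0, -0.033, -0.5], [0.039, -0.016, 0, 0, 0, -0.033, -0.5], [0.038, -0.015, 0.001, 0, 0, -0.033, -0.5]]
[[0.04, -0.014, 0, 0, 0, -0.033, -0.5], [0, 0, 0.028, 0, 0, 0, -0.5], [0, 0, 0.027, 0, 0, 0, -0.5]]
```

jog_arm([
  [0.033,-0.026,0,0,0,-0.033,-0.5],
  [0.033,-0.024,0.001,0,0,-0.033,-0.5],
  [0.034,-0.024,0,0,0,-0.033,-0.5],
  [0.036,-0.022,0.001,0,0,-0.033,-0.5],
  [0.035,-0.021,0,0,0,-0.033,-0.5],
])

```text
time_s: 15.0
ee_pos: [0.5789, -0.0001, 0.064]
eef_rot: [3.141, -0.0, 1.423]
force: [0.5, 0.2, 0.5]
grip_width: 0.0359
grip_force: 15.0
```

jog_arm([
  [0.037,-0.02,0.001,0,0,-0.033,-0.5],
  [0.037,-0.019,0,0,0,-0.033,-0.5],
  [0.037,-0.017,0.001,0,0,-0.033,-0.5],
  [0.039,-0.016,0,0,0,-0.033,-0.5],
  [0.038,-0.015,0.001,0,0,-0.033,-0.5],
])

```text
time_s: 15.5
ee_pos: [0.5079, 0.1948, 0.0612]
eef_rot: [3.14, -0.0, 1.588]
force: [0.8, -0.3, -1.2]
grip_width: 0.0358
grip_force: 15.0
```

jog_arm([
  [0.04,-0.014,0,0,0,-0.033,-0.5],
  [0,0,0.025,0,0,0,-0.5],
  [0,0,0.02,0,0,0,-0.5],
  [0,0,0,0,0,0,-0.5],
  [0,0,0,0,0,0,-0.5],
])

```text
time_s: 16.0
ee_pos: [0.4942, 0.2329, 0.0162]
eef_rot: [3.141, -0.0, 1.62]
force: [0.7, -0.2, -0.6]
grip_width: 0.0355
grip_force: 15.0
```

```bash
python3 plan.py -0.5 0.493,0.233,-0.010,1.62,.012
```

```text
t 16.0 pos [0.4942 0.2329 0.0162] yaw 1.62 tilt [ 0.0004 -0.0001] w 0.0355
[[0, 0, 0.009, 0, 0, 0, -0.5], [0, -0.001, 0.008, 0, 0, 0, -0.5], [0, 0, 0.009, 0, 0, 0, -0.5]]
```

jog_arm([
  [0,0,0.009,0,0,0,-0.5],
  [0,-0.001,0.009,0,0,0,-0.5],
  [0,0,0.008,0,0,0,-0.5],
  [0,0,0,0,0,0,-0.5],
])

```text
time_s: 16.4
ee_pos: [0.4926, 0.2327, -0.0116]
eef_rot: [-3.141, 0.0, 1.62]
force: [-0.0, -0.6, -0.5]
grip_width: 0.0357
grip_force: 15.0
```

jog_arm([
  [0,0,0,0,0,0,0.0],
  [0,0,0,0,0,0,0.0],
  [0,0,0,0,0,0,0.0],
  [0,0,0,0,0,0,0.0],
])

```text
time_s: 16.8
ee_pos: [0.4929, 0.2329, -0.0106]
eef_rot: [3.141, -0.0, 1.62]
force: [0.4, -0.4, 0.6]
grip_width: 0.0471
grip_force: 0.0
```

jog_arm([
  [0,0,-0.01,0,0,0,0],
  [0,0,-0.03,0,0,0,0],
  [0,0,-0.04,0,0,0,1],
  [0,0,-0.04,0,0,0,1],
  [0,0,-0.04,0,0,0,1],
])

```text
time_s: 17.3
ee_pos: [0.4926, 0.2328, 0.1518]
eef_rot: [3.141, -0.0, 1.62]
force: [1.0, 0.6, 1.0]
grip_width: 0.0674
grip_force: 0.0
```

```bash
python3 plan.py 1  0.622,-0.336,0.15,3.1 .622,-.336,.06,3.1,.03; python3 - <<'E'
from h import *
s=ctrl.camera("scene")
for lo,hi in(((20,90,90),(35,255,255)),((0,110,60),(9,255,255)),((165,110,60),(180,255,255))):
    for c in blobs(s,lo,hi,30): print(np.round(plane("scene",[c.reshape(-1,2).mean(0)],.02)*1000),cv2.contourArea(c))
E
```

```text
t 17.3 pos [0.4926 0.2328 0.1518] yaw 1.62 tilt [ 0.0007 -0.0002] w 0.0674
[[-0.044, 0.008, 0, 0, 0, -0.114, 1.0], [-0.045, 0.002, 0, 0, 0, -0.114, 1.0], [-0.045, -0.002, 0, 0, 0, -0.114, 1.0], [-0.044, -0.007, 0.001, 0, 0, -0.113, 1.0], [-0.043, -0.013, 0, 0, 0, -0.114, 1.0]]
[[-0.042, -0.017, 0, 0, 0, -0.114, 1.0], [-0.039, -0.022, 0, 0, 0, -0.114, 1.0], [-0.036, -0.026, 0, 0, 0, -0.114, 1.0], [-0.034, -0.03, 0, 0, 0, -0.114, 1.0], [-0.029, -0.034, 0, 0, 0, -0.114, 1.0]]
[[-0.026, -0.037, 0.001, 0, 0, -0.113, 1.0], [-0.021, -0.039, 0, 0, 0, -0.114, 1.0], [-0.017, -0.042, 0, 0, 0, -0.114, 1.0], [0, 0, 0.03, 0, 0, 0, 1.0], [0, 0, 0.03, 0, 0, 0, 1.0]]
[[0, 0, 0.03, 0, 0, 0, 1.0]]
[[488. 246.]] 60.5
[[ 746. -285.]] 33.5
[[466. 229.]] 36.0
[[ 849. -255.]] 36.5
[[ 802. -278.]] 321.0
[[ 823. -161.]] 214.5
```

Staples are near (490,235) mm, in the middle bay. Next, the glue stick.

jog_arm([
  [-0.044,0.008,0,0,0,-0.114,1],
  [-0.045,0.002,0,0,0,-0.114,1],
  [-0.045,-0.002,0,0,0,-0.114,1],
  [-0.044,-0.007,0.001,0,0,-0.113,1],
  [-0.043,-0.013,0,0,0,-0.114,1],
])

```text
time_s: 17.85
ee_pos: [0.5424, 0.0124, 0.1489]
eef_rot: [3.141, 0.0, 2.194]
force: [0.6, 1.4, 0.2]
grip_width: 0.0944
grip_force: 0.0
```

jog_arm([
  [-0.042,-0.017,0,0,0,-0.114,1],
  [-0.039,-0.022,0,0,0,-0.114,1],
  [-0.036,-0.026,0,0,0,-0.114,1],
  [-0.034,-0.03,0,0,0,-0.114,1],
  [-0.029,-0.034,0,0,0,-0.114,1],
])

```text
time_s: 18.35
ee_pos: [0.5923, -0.2067, 0.1489]
eef_rot: [3.142, 0.001, 2.763]
force: [-0.2, 0.9, 0.8]
grip_width: 0.0939
grip_force: 0.0
```

jog_arm([
  [-0.026,-0.037,0.001,0,0,-0.113,1],
  [-0.021,-0.039,0,0,0,-0.114,1],
  [-0.017,-0.042,0,0,0,-0.114,1],
  [0,0,0,0,0,0,1],
])

```text
time_s: 18.75
ee_pos: [0.6218, -0.3409, 0.1462]
eef_rot: [-3.141, -0.001, 3.1]
force: [0.9, -0.2, -0.5]
grip_width: 0.094
grip_force: 0.0
```

```bash
python3 plan.py 1  .622,-.336,.015,3.1,.03
```

```text
t 18.75 pos [ 0.6218 -0.3409  0.1462] yaw 3.1 tilt [-0.0002 -0.0008] w 0.094
[[0, 0.001, 0.026, 0, 0, 0, 1.0], [0, 0.001, 0.026, 0, 0, 0, 1.0], [0, 0.001, 0.027, 0, 0, 0, 1.0], [0, 0.001, 0.026, 0, 0, 0, 1.0], [0, 0.001, 0.026, 0, 0, 0, 1.0]]
```

jog_arm([
  [0,0.001,0.026,0,0,0,1],
  [0,0.001,0.026,0,0,0,1],
  [0,0.001,0.026,0,0,0,1],
  [0,0.001,0.026,0,0,0,1],
  [0,0,0.024,0,0,0,1],
], squeeze=15)

```text
time_s: 19.25
ee_pos: [0.6227, -0.3313, 0.0187]
eef_rot: [3.141, -0.0, 3.099]
force: [0.1, -0.6, 0.7]
grip_width: 0.094
grip_force: 0.0
```

jog_arm([
  [0,0,0,0,0,0,-0.7],
  [0,0,0,0,0,0,-0.7],
  [0,0,0,0,0,0,-0.7],
  [0,0,0,0,0,0,-0.7],
  [0,0,0,0,0,0,-0.7],
])

```text
time_s: 19.75
ee_pos: [0.6231, -0.3323, 0.0203]
eef_rot: [-3.141, 0.001, 3.1]
force: [0.5, 0.5, -0.0]
grip_width: 0.0573
grip_force: 0.0
```

jog_arm([
  [0,0,0,0,0,0,-0.7],
  [0,0,0,0,0,0,-0.7],
  [0,0,0,0,0,0,-0.7],
  [0,0,0,0,0,0,-0.7],
  [0,0,0,0,0,0,-0.7],
])

```text
time_s: 20.25
ee_pos: [0.6227, -0.3321, 0.0193]
eef_rot: [-3.142, -0.0, 3.1]
force: [0.7, 0.0, 0.6]
grip_width: 0.0254
grip_force: 15.0
```

jog_arm([
  [0,0,-0.02,0,0,0,-0.7],
  [0,0,-0.04,0,0,0,-0.7],
  [0,0,-0.04,0,0,0,-0.7],
])

```text
time_s: 20.55
ee_pos: [0.6223, -0.3319, 0.1198]
eef_rot: [3.141, -0.002, 3.1]
force: [0.2, -1.0, 0.8]
grip_width: 0.0255
grip_force: 15.0
```

```bash
python3 plan.py -0.7 0.49,0.292,0.12,3.1,0.042 
```

```text
t 20.55 pos [ 0.6223 -0.3319  0.1198] yaw 3.1 tilt [ 0.0008 -0.0015] w 0.0255
[[0.01, 0.039, 0, 0, 0, 0, -0.7], [0.01, 0.038, 0, 0, 0, 0, -0.7], [0.01, 0.039, 0, 0, 0, 0, -0.7], [0.01, 0.038, 0, 0, 0, 0, -0.7], [0.009, 0.039, 0, 0, 0, 0, -0.7]]
[[0.01, 0.039, 0, 0, 0, 0, -0.7], [0.01, 0.038, 0, 0, 0, 0, -0.7], [0.01, 0.039, 0, 0, 0, 0, -0.7], [0.01, 0.039, 0, 0, 0, 0, -0.7], [0.01, 0.038, 0, 0, 0, 0, -0.7]]
[[0.01, 0.039, 0, 0, 0, 0, -0.7], [0.01, 0.038, 0, 0, 0, 0, -0.7], [0.01, 0.039, 0, 0, 0, 0, -0.7], [0.009, 0.039, 0, 0, 0, 0, -0.7], [0.01, 0.038, 0, 0, 0, 0, -0.7]]
[[0.01, 0.039, 0, 0, 0, 0, -0.7]]
```

jog_arm([
  [0.01,0.039,0,0,0,0,-0.7],
  [0.01,0.038,0,0,0,0,-0.7],
  [0.01,0.039,0,0,0,0,-0.7],
  [0.01,0.038,0,0,0,0,-0.7],
  [0.009,0.039,0,0,0,0,-0.7],
])

```text
time_s: 21.05
ee_pos: [0.5812, -0.1358, 0.1193]
eef_rot: [-3.142, 0.0, 3.1]
force: [1.1, 0.4, -0.4]
grip_width: 0.0254
grip_force: 15.0
```

jog_arm([
  [0.01,0.039,0,0,0,0,-0.7],
  [0.01,0.038,0,0,0,0,-0.7],
  [0.01,0.039,0,0,0,0,-0.7],
  [0.01,0.039,0,0,0,0,-0.7],
  [0.01,0.038,0,0,0,0,-0.7],
])

```text
time_s: 21.55
ee_pos: [0.5394, 0.0592, 0.1194]
eef_rot: [3.142, 0.0, 3.1]
force: [0.7, 0.1, -0.4]
grip_width: 0.0255
grip_force: 15.0
```

jog_arm([
  [0.01,0.039,0,0,0,0,-0.7],
  [0.01,0.038,0,0,0,0,-0.7],
  [0.01,0.039,0,0,0,0,-0.7],
  [0.009,0.039,0,0,0,0,-0.7],
  [0.01,0.038,0,0,0,0,-0.7],
])

```text
time_s: 22.05
ee_pos: [0.4986, 0.2542, 0.1194]
eef_rot: [3.141, 0.0, 3.1]
force: [1.1, -0.3, -1.1]
grip_width: 0.0255
grip_force: 15.0
```

jog_arm([
  [0.01,0.039,0,0,0,0,-0.7],
  [0,0,0.03,0,0,0,-0.7],
  [0,0,0.03,0,0,0,-0.7],
  [0,0,0,0,0,0,-0.7],
  [0,0,0,0,0,0,-0.7],
])

```text
time_s: 22.55
ee_pos: [0.4909, 0.2919, 0.0599]
eef_rot: [-3.142, -0.0, 3.1]
force: [0.2, -0.2, -0.3]
grip_width: 0.0251
grip_force: 15.0
```

```bash
python3 plan.py -0.7 0.49,0.292,0.024,3.1,0.015; python3 - <<'E'
from h import *
s=ctrl.camera("scene"); 
for q in proj("scene",[(.49,.292,.004)]): cv2.drawMarker(s,tuple(int(round(v)) for v in q),(0,255,0),cv2.MARKER_CROSS,5,1)
save(s,"s5.png",(130,90,270,210))
E
```

```text
t 22.55 pos [0.4909 0.2919 0.0599] yaw 3.1 tilt [-0.0001 -0.0002] w 0.0251
[[0, 0, 0.012, 0, 0, 0, -0.7], [0.001, 0, 0.012, 0, 0, 0, -0.7], [0, 0, 0.012, 0, 0, 0, -0.7]]
```

View pics/s5.png

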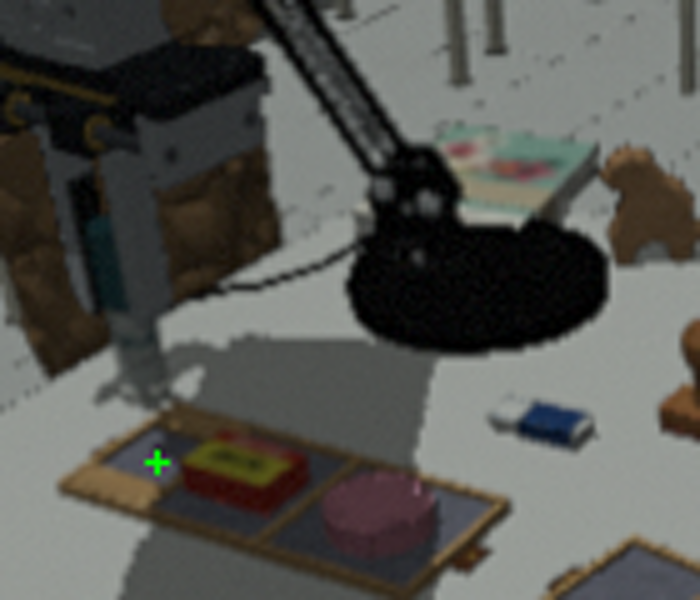

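The roll at (378,510) and the staples at (245,470) lie in their bays. The glue hangs upright above its bay, marked at (157,462). I lower it.

jog_arm([
  [0,0,0.013,0,0,0,-0.7],
  [0.001,0,0.013,0,0,0,-0.7],
  [0,0,0.009,0,0,0,-0.7],
  [0,0,0,0,0,0,-0.7],
  [0,0,0.001,0,0,0,-0.7],
])

```text
time_s: 23.1
ee_pos: [0.4896, 0.2919, 0.023]
eef_rot: [-3.141, -0.0, 3.1]
force: [0.2, -0.6, -1.2]
grip_width: 0.0254
grip_force: 15.0
```

jog_arm([
  [0,0,0,0,0,0,0.5],
  [0,0,0,0,0,0,0.5],
  [0,0,0,0,0,0,0.5],
  [0,0,0,0,0,0,0.5],
  [0,0,0,0,0,0,0.5],
])

```text
time_s: 23.6
ee_pos: [0.4897, 0.292, 0.0233]
eef_rot: [3.142, 0.0, 3.1]
force: [-0.4, -0.1, 0.0]
grip_width: 0.0618
grip_force: 0.0
```

jog_arm([
  [0,0,-0.02,0,0,0,0.5],
  [0,0,-0.03,0,0,0,0.6],
  [0,0,-0.04,0,0,0,1],
  [0,0,-0.04,0,0,0,1],
  [0,0,0,0,0,0,1],
])

```text
time_s: 24.1
ee_pos: [0.4916, 0.293, 0.1589]
eef_rot: [3.137, 0.008, 3.1]
force: [0.2, 0.1, -1.3]
grip_width: 0.0935
grip_force: 0.0
```

```bash
python3 plan.py 1 .497,-.1,.11,1.5 .497,-.347,0.09,.82
```

```text
t 24.1 pos [0.4916 0.293  0.1589] yaw 3.1 tilt [0.0043 0.0075] w 0.0935
[[-0.002, -0.033, 0.004, 0, 0, 0.133, 1.0], [-0.006, -0.032, 0.004, 0, 0, 0.134, 1.0], [-0.01, -0.031, 0.004, 0, 0, 0.133, 1.0], [-0.015, -0.029, 0.004, 0, 0, 0.133, 1.0], [-0.018, -0.028, 0.004, 0, 0, 0.134, 1.0]]
[[-0.022, -0.024, 0.004, 0, 0, 0.133, 1.0], [-0.024, -0.022, 0.004, 0, 0, 0.133, 1.0], [-0.028, -0.018, 0.005, 0, 0, 0.134, 1.0], [-0.029, -0.014, 0.004, 0, 0, 0.133, 1.0], [-0.031, -0.01, 0.004, 0, 0, 0.133, 1.0]]
[[-0.032, -0.006, 0.004, 0, 0, 0.134, 1.0], [-0.033, -0.002, 0.004, 0, 0, 0.133, 1.0], [-0.041, 0.003, 0.003, 0, 0, 0.113, 1.0], [-0.041, 0.008, 0.004, 0, 0, 0.114, 1.0], [-0.039, 0.012, 0.003, 0, 0, 0.113, 1.0]]
[[-0.038, 0.016, 0.003, 0, 0, 0.113, 1.0], [-0.035, 0.021, 0.004, 0, 0, 0.114, 1.0], [-0.033, 0.025, 0.003, 0, 0, 0.113, 1.0]]
```

jog_arm([
  [-0.002,-0.033,0.004,0,0,0.133,1],
  [-0.006,-0.032,0.004,0,0,0.134,1],
  [-0.01,-0.031,0.004,0,0,0.133,1],
  [-0.015,-0.029,0.004,0,0,0.133,1],
  [-0.018,-0.028,0.004,0,0,0.134,1],
])

```text
time_s: 24.6
ee_pos: [0.4915, 0.1266, 0.1327]
eef_rot: [-3.141, -0.0, 2.427]
force: [0.2, -0.1, 0.1]
grip_width: 0.0937
grip_force: 0.0
```

jog_arm([
  [-0.022,-0.024,0.004,0,0,0.133,1],
  [-0.024,-0.022,0.004,0,0,0.133,1],
  [-0.028,-0.018,0.005,0,0,0.134,1],
  [-0.029,-0.014,0.004,0,0,0.133,1],
  [-0.031,-0.01,0.004,0,0,0.133,1],
])

```text
time_s: 25.1
ee_pos: [0.4939, -0.0366, 0.1117]
eef_rot: [-3.141, -0.0, 1.761]
force: [0.3, 0.3, 1.5]
grip_width: 0.0939
grip_force: 0.0
```

jog_arm([
  [-0.032,-0.006,0.004,0,0,0.134,1],
  [-0.033,-0.002,0.004,0,0,0.133,1],
  [-0.041,0.003,0.003,0,0,0.113,1],
  [-0.041,0.008,0.004,0,0,0.114,1],
  [-0.039,0.012,0.003,0,0,0.113,1],
])

```text
time_s: 25.6
ee_pos: [0.4947, -0.2262, 0.0936]
eef_rot: [-3.141, -0.0, 1.155]
force: [0.1, 0.3, 0.2]
grip_width: 0.0942
grip_force: 0.0
```

jog_arm([
  [-0.038,0.016,0.003,0,0,0.113,1],
  [-0.035,0.021,0.004,0,0,0.114,1],
  [-0.033,0.025,0.003,0,0,0.113,1],
  [0,0,0,0,0,0,1],
  [0,0,0,0,0,0,1],
])

```text
time_s: 26.1
ee_pos: [0.4952, -0.3481, 0.0833]
eef_rot: [-3.14, -0.0, 0.82]
force: [-0.2, 0.8, -0.4]
grip_width: 0.0939
grip_force: 0.0
```

```bash
python3 plan.py 1 .497,-.347,-0.005,.82,.03; python3 - <<'E'
from h import *
s=ctrl.camera("scene"); np.save("pics/s6.npy",s); save(s,"s6.png",(130,90,450,330))
E
```

```text
t 26.1 pos [ 0.4952 -0.3481  0.0833] yaw 0.82 tilt [-0.0013 -0.    ] w 0.0939
[[0.001, 0, 0.029, 0, 0, 0, 1.0], [0, 0, 0.03, 0, 0, 0, 1.0], [0.001, 0.001, 0.029, 0, 0, 0, 1.0]]
```

View pics/s6.png

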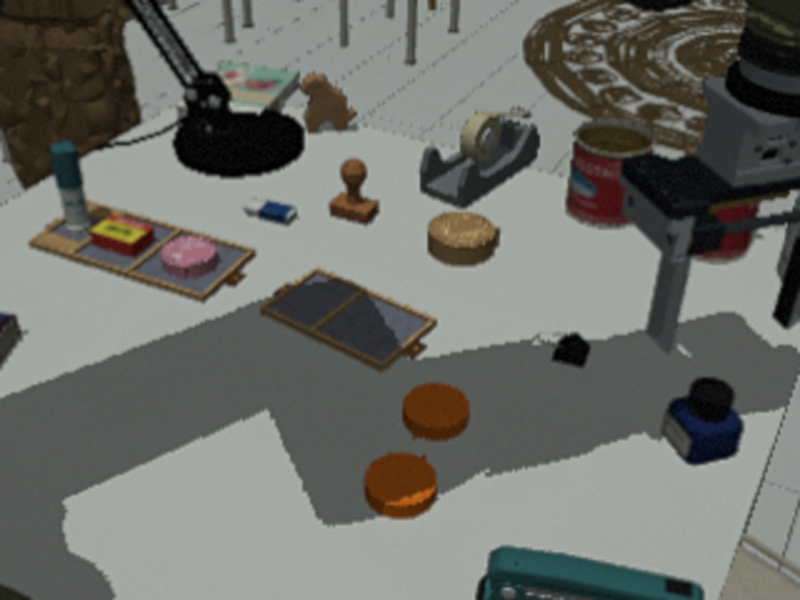

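The mending kit is done: glue standing at (70,190), staples (122,235), pink roll (190,255). The gripper's fingers at (670,345) and (790,320) straddle the bottle at (705,425). I go down on it.

jog_arm([
  [0.001,0,0.03,0,0,0,1],
  [0,0,0.03,0,0,0,1],
  [0.001,0.001,0.022,0,0,0,1],
  [0,0,0.01,0,0,0,1],
  [0,0,0,0,0,0,1],
], squeeze=20)

```text
time_s: 26.65
ee_pos: [0.4976, -0.346, -0.0085]
eef_rot: [-3.14, 0.0, 0.822]
force: [0.1, -0.2, 0.4]
grip_width: 0.0943
grip_force: 0.0
```

jog_arm([
  [0,0,0,0,0,0,-0.3],
  [0,0,0,0,0,0,-0.3],
  [0,0,0,0,0,0,-0.3],
  [0,0,0,0,0,0,-0.3],
  [0,0,0,0,0,0,-0.3],
])

```text
time_s: 27.15
ee_pos: [0.4979, -0.3473, -0.0074]
eef_rot: [3.141, -0.0, 0.82]
force: [0.1, -0.7, -1.1]
grip_width: 0.0573
grip_force: 0.0
```

jog_arm([
  [0,0,0,0,0,0,-0.3],
  [0,0,0,0,0,0,-0.3],
  [0,0,0,0,0,0,-0.3],
  [0,0,0,0,0,0,-0.3],
])

```text
time_s: 27.55
ee_pos: [0.4979, -0.3474, -0.0076]
eef_rot: [3.141, 0.0, 0.82]
force: [0.9, -0.9, 0.6]
grip_width: 0.0458
grip_force: 20.0
```

jog_arm([
  [0,0,-0.01,0,0,0,-0.3],
  [0,0,-0.03,0,0,0,-0.3],
  [0,0,-0.03,0,0,0,-0.3],
])

```text
time_s: 27.85
ee_pos: [0.4973, -0.3468, 0.0631]
eef_rot: [-3.14, 0.0, 0.82]
force: [-0.0, 0.2, -0.7]
grip_width: 0.046
grip_force: 20.0
```

```bash
python3 plan.py -0.3 0.495,-0.055,0.06,1.445,0.03 .495,-.055,.02,1.445,.02
```

```text
t 27.85 pos [ 0.4973 -0.3468  0.0631] yaw 0.82 tilt [-0.0017  0.0001] w 0.046
[[0.021, -0.02, 0, 0, 0, -0.063, -0.3], [0.023, -0.019, 0.001, 0, 0, -0.062, -0.3], [0.023, -0.017, 0, 0, 0, -0.063, -0.3], [0.025, -0.016, 0, 0, 0, -0.062, -0.3], [0.025, -0.014, 0.001, 0, 0, -0.063, -0.3]]
[[0.026, -0.013, 0, 0, 0, -0.062, -0.3], [0.027, -0.011, 0, 0, 0, -0.063, -0.3], [0.028, -0.009, 0, 0, 0, -0.062, -0.3], [0.028, -0.007, 0.001, 0, 0, -0.063, -0.3], [0.029, -0.006, 0, 0, 0, -0.062, -0.3]]
[[0, 0, 0.013, 0, 0, 0, -0.3], [0, 0, 0.014, 0, 0, 0, -0.3], [0, 0, 0.013, 0, 0, 0, -0.3]]
```

jog_arm([
  [0.021,-0.02,0,0,0,-0.063,-0.3],
  [0.023,-0.019,0.001,0,0,-0.062,-0.3],
  [0.023,-0.017,0,0,0,-0.063,-0.3],
  [0.025,-0.016,0,0,0,-0.062,-0.3],
  [0.025,-0.014,0.001,0,0,-0.063,-0.3],
])

```text
time_s: 28.35
ee_pos: [0.4965, -0.2002, 0.0608]
eef_rot: [3.141, -0.0, 1.135]
force: [1.4, 0.1, -1.6]
grip_width: 0.0459
grip_force: 20.0
```

jog_arm([
  [0.026,-0.013,0,0,0,-0.062,-0.3],
  [0.027,-0.011,0,0,0,-0.063,-0.3],
  [0.028,-0.009,0,0,0,-0.062,-0.3],
  [0.028,-0.007,0.001,0,0,-0.063,-0.3],
  [0.029,-0.006,0,0,0,-0.062,-0.3],
])

```text
time_s: 28.85
ee_pos: [0.4951, -0.0542, 0.0597]
eef_rot: [-3.142, -0.0, 1.447]
force: [0.3, -0.3, -2.7]
grip_width: 0.0459
grip_force: 20.0
```

jog_arm([
  [0,0,0.013,0,0,0,-0.3],
  [0,0,0.014,0,0,0,-0.3],
  [0,0,0.013,0,0,0,-0.3],
  [0,0,0,0,0,0,-0.3],
  [0,0,0,0,0,0,-0.3],
])

```text
time_s: 29.35
ee_pos: [0.4953, -0.0557, 0.0193]
eef_rot: [-3.141, -0.0, 1.444]
force: [-0.1, 0.2, -0.3]
grip_width: 0.0457
grip_force: 20.0
```

```bash
python3 plan.py -0.3 .495,-.055,-.003,1.445,.01
```

```text
t 29.35 pos [ 0.4953 -0.0557  0.0193] yaw 1.444 tilt [-0.0005 -0.    ] w 0.0457
[[0, 0, 0.007, 0, 0, 0, -0.3], [0, 0, 0.008, 0, 0, -0.001, -0.3], [0.001, 0, 0.007, 0, 0, 0, -0.3]]
```

jog_arm([
  [0,0,0.007,0,0,0,-0.3],
  [0,0,0.008,0,0,0,-0.3],
  [0,0,0.007,0,0,0,-0.3],
  [0,0,0,0,0,0,-0.3],
  [0,0,0,0,0,0,-0.3],
])

```text
time_s: 29.85
ee_pos: [0.4952, -0.0553, -0.0031]
eef_rot: [-3.141, 0.0, 1.445]
force: [0.5, -0.8, -1.2]
grip_width: 0.0461
grip_force: 20.0
```

jog_arm([
  [0,0,0,0,0,0,0.4],
  [0,0,0,0,0,0,0.4],
  [0,0,0,0,0,0,0.4],
  [0,0,0,0,0,0,0.4],
  [0,0,0,0,0,0,0.4],
])

```text
time_s: 30.35
ee_pos: [0.4954, -0.0554, -0.0027]
eef_rot: [3.141, -0.0, 1.445]
force: [-0.2, 0.1, 1.4]
grip_width: 0.0659
grip_force: 0.0
```

jog_arm([
  [0,0,-0.02,0,0,0,0.4],
  [0,0,-0.03,0,0,0,0.4],
  [0,0,-0.04,0,0,0,1],
  [0,0,-0.03,0,0,0,1],
  [0,0,0,0,0,0,1],
])

```text
time_s: 30.85
ee_pos: [0.4972, -0.0556, 0.1212]
eef_rot: [3.135, 0.0, 1.445]
force: [0.2, 0.4, -0.3]
grip_width: 0.0865
grip_force: 0.0
```

```bash
python3 plan.py 1 .664,.0625,.1,1.571 .664,.0625,0.03,1.571,.025
```

```text
t 30.85 pos [ 0.4972 -0.0556  0.1212] yaw 1.445 tilt [0.0067 0.0004] w 0.0865
[[0.028, 0.03, 0.004, 0, 0, -0.025, 1.0], [0.026, 0.031, 0.004, 0, 0, -0.025, 1.0], [0.027, 0.031, 0.005, 0, 0, -0.026, 1.0], [0.025, 0.033, 0.004, 0, 0, -0.025, 1.0], [0.024, 0.032, 0.004, 0, 0, -0.025, 1.0]]
[[0, 0, 0.023, 0, 0, 0, 1.0], [0, 0, 0.024, 0, 0, 0, 1.0], [0, 0, 0.023, 0, 0, 0, 1.0]]
```

jog_arm([
  [0.028,0.03,0.004,0,0,-0.025,1],
  [0.026,0.031,0.004,0,0,-0.025,1],
  [0.027,0.031,0.005,0,0,-0.026,1],
  [0.025,0.033,0.004,0,0,-0.025,1],
  [0.024,0.032,0.004,0,0,-0.025,1],
], squeeze=20)

```text
time_s: 31.35
ee_pos: [0.6627, 0.0636, 0.0948]
eef_rot: [-3.14, 0.0, 1.572]
force: [0.1, -1.4, 0.3]
grip_width: 0.0935
grip_force: 0.0
```

jog_arm([
  [0,0,0,0,0,0,1],
  [0,0,0.023,0,0,0,1],
  [0,0,0.024,0,0,0,1],
  [0,0,0,0,0,0,1],
  [0,0,0,0,0,0,1],
])

```text
time_s: 31.85
ee_pos: [0.6616, 0.0622, 0.0494]
eef_rot: [-3.141, 0.0, 1.57]
force: [-0.2, 0.3, 0.7]
grip_width: 0.0939
grip_force: 0.0
```

```bash
python3 plan.py 1 .664,.0625,0.008,1.571,.025; python3 - <<'E'
from h import *
s=ctrl.camera("scene"); save(s,"s7.png",(210,130,350,250))
E
```

```text
t 31.85 pos [0.6616 0.0622 0.0494] yaw 1.57 tilt [-0.0007  0.0001] w 0.0939
[[0, 0.001, 0.021, 0, 0, 0, 1.0], [0, 0.001, 0.02, 0, 0, -0.001, 1.0]]
```

View pics/s7.png

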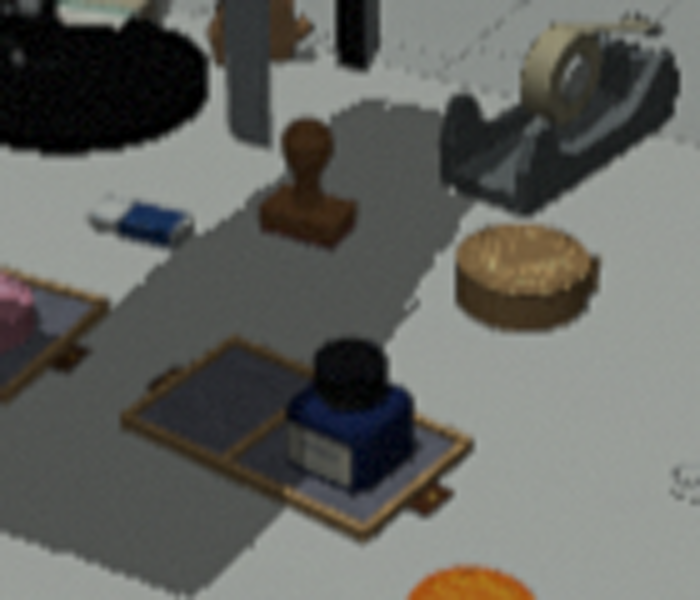

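The ink bottle stands in its bay at (350,430). The fingers at (250,140) and (355,65) straddle the stamp's knob at (307,145). I descend.

jog_arm([
  [0,0.001,0.02,0,0,0,1],
  [0,0.001,0.02,0,0,0,1],
  [0,0,0,0,0,0,-0.75],
  [0,0,0,0,0,0,-0.75],
  [0,0,0,0,0,0,-0.75],
])

```text
time_s: 32.4
ee_pos: [0.6647, 0.0625, 0.0112]
eef_rot: [3.139, -0.0, 1.571]
force: [-0.1, -0.1, 1.0]
grip_width: 0.0734
grip_force: 0.0
```

jog_arm([
  [0,0,0,0,0,0,-0.75],
  [0,0,0,0,0,0,-0.75],
  [0,0,0,0,0,0,-0.75],
  [0,0,0,0,0,0,-0.75],
  [0,0,0,0,0,0,-0.75],
])

```text
time_s: 32.9
ee_pos: [0.6639, 0.0625, 0.0093]
eef_rot: [-3.142, 0.0, 1.571]
force: [-0.3, 0.1, 0.2]
grip_width: 0.0336
grip_force: 0.0
```

jog_arm([
  [0,0,0,0,0,0,-0.75],
  [0,0,0,0,0,0,-0.75],
  [0,0,0,0,0,0,-0.75],
])

```text
time_s: 33.2
ee_pos: [0.6639, 0.0625, 0.0092]
eef_rot: [3.142, 0.0, 1.571]
force: [0.2, 0.4, 0.3]
grip_width: 0.0237
grip_force: 20.0
```

jog_arm([
  [0,0,-0.01,0,0,0,-0.75],
  [0,0,-0.03,0,0,0,-0.75],
  [0,0,-0.03,0,0,0,-0.75],
])

```text
time_s: 33.5
ee_pos: [0.6635, 0.0625, 0.0804]
eef_rot: [-3.141, 0.0, 1.571]
force: [0.6, 0.3, -0.7]
grip_width: 0.0243
grip_force: 20.0
```

```bash
python3 plan.py -0.75 0.503,0.014,0.075,2.976,0.03 .503,.014,.03,2.976,.02
```

```text
t 33.5 pos [0.6635 0.0625 0.0804] yaw 1.571 tilt [-0.001  0.   ] w 0.0243
[[-0.005, -0.016, 0.001, 0, 0, -0.141, -0.75], [-0.002, -0.017, 0, 0, 0, -0.14, -0.75], [-0.001, -0.016, 0.001, 0, 0, -0.141, -0.75], [0.003, -0.017, 0, 0, 0, -0.14, -0.75], [0.004, -0.016, 0.001, 0, 0, -0.141, -0.75]]
[[0.007, -0.016, 0, 0, 0, -0.14, -0.75], [0.008, -0.014, 0.001, 0, 0, -0.141, -0.75], [0.011, -0.013, 0, 0, 0, -0.14, -0.75], [0.012, -0.011, 0.001, 0, 0, -0.141, -0.75], [0.014, -0.009, 0, 0, 0, -0.14, -0.75]]
[[0, 0, 0.015, 0, 0, 0, -0.75], [0, 0, 0.015, 0, 0, 0, -0.75], [0, 0, 0.015, 0, 0, 0, -0.75]]
```

jog_arm([
  [-0.005,-0.016,0.001,0,0,-0.141,-0.75],
  [-0.002,-0.017,0,0,0,-0.14,-0.75],
  [-0.001,-0.016,0.001,0,0,-0.141,-0.75],
  [0.003,-0.017,0,0,0,-0.14,-0.75],
  [0.004,-0.016,0.001,0,0,-0.141,-0.75],
])

```text
time_s: 34.0
ee_pos: [0.5833, 0.0382, 0.0771]
eef_rot: [3.141, 0.001, 2.28]
force: [-0.3, -0.5, -0.4]
grip_width: 0.0237
grip_force: 20.0
```

jog_arm([
  [0.007,-0.016,0,0,0,-0.14,-0.75],
  [0.008,-0.014,0.001,0,0,-0.141,-0.75],
  [0.011,-0.013,0,0,0,-0.14,-0.75],
  [0.012,-0.011,0.001,0,0,-0.141,-0.75],
  [0.014,-0.009,0,0,0,-0.14,-0.75],
])

```text
time_s: 34.5
ee_pos: [0.5033, 0.0142, 0.0749]
eef_rot: [3.142, 0.001, 2.982]
force: [0.9, 0.2, -0.4]
grip_width: 0.0235
grip_force: 20.0
```

jog_arm([
  [0,0,0.015,0,0,0,-0.75],
  [0,0,0.015,0,0,0,-0.75],
  [0,0,0.012,0,0,0,-0.75],
  [0,0,0,0,0,0,-0.75],
  [0,0,0,0,0,0,-0.75],
])

```text
time_s: 35.0
ee_pos: [0.504, 0.0144, 0.0327]
eef_rot: [3.142, 0.0, 2.976]
force: [0.1, 0.7, -1.5]
grip_width: 0.0239
grip_force: 20.0
```

```bash
python3 plan.py -0.75 .503,.014,.0135,2.976,.01; python3 - <<'E'
from h import *
s=ctrl.camera("scene"); np.save("pics/s8.npy",s); h=cv2.cvtColor(s,cv2.COLOR_RGB2HSV)
# stamp foot: brownish blob in the scene view
for c in blobs(s,(5,90,25),(16,255,140),30):
    x,y,w,hh=cv2.boundingRect(c)
    if 215<x<330 and 150<y<260: print((x,y,w,hh),cv2.contourArea(c),np.round(cv2.boxPoints(cv2.minAreaRect(c))).tolist())
print(proj("scene",[(.503,.014,.0),(.503,.014,.024)]))
E
```

```text
t 35.0 pos [0.504  0.0144 0.0327] yaw 2.976 tilt [0.     0.0001] w 0.0239
[[0, 0, 0.01, 0, 0, 0, -0.75], [0.001, -0.001, 0.009, 0, 0, 0, -0.75]]
(291, 253, 27, 13) 96.5 [[291.0, 265.0], [291.0, 253.0], [317.0, 254.0], [317.0, 266.0]]
(243, 179, 22, 30) 268.0 [[234.0, 188.0], [253.0, 177.0], [266.0, 201.0], [247.0, 212.0]]
[[255.13730846 211.7070843 ]
 [254.78046143 203.33340267]]
```

jog_arm([
  [0,0,0.01,0,0,0,-0.75],
  [0.001,0,0.009,0,0,0,-0.75],
  [0,0,0,0,0,0,-0.75],
  [0,0,0,0,0,0,-0.75],
])

```text
time_s: 35.45
ee_pos: [0.5025, 0.0145, 0.0127]
eef_rot: [-3.141, -0.001, 2.976]
force: [-0.9, -0.0, -0.2]
grip_width: 0.0237
grip_force: 20.0
```

jog_arm([
  [0,0,0,0,0,0,-0.1],
  [0,0,0,0,0,0,-0.1],
  [0,0,0,0,0,0,-0.1],
  [0,0,0,0,0,0,-0.1],
])

```text
time_s: 35.85
ee_pos: [0.5028, 0.0145, 0.0133]
eef_rot: [3.142, 0.0, 2.976]
force: [-0.5, 0.3, -0.3]
grip_width: 0.042
grip_force: 0.0
```

jog_arm([
  [0,0,-0.02,0,0,0,-0.1],
  [0,0,-0.03,0,0,0,-0.1],
  [0,0,-0.04,0,0,0,-0.1],
  [0,0,-0.04,0,0,0,-0.1],
  [0,0,-0.03,0,0,0,-0.1],
])

```text
time_s: 36.35
ee_pos: [0.5031, 0.0145, 0.1759]
eef_rot: [3.141, 0.002, 2.976]
force: [-0.5, -0.6, 0.8]
grip_width: 0.0425
grip_force: 0.0
```

jog_arm([
  [0.03,0.03,0,0,0,0,-0.1],
  [0.03,0.03,0,0,0,0,-0.1],
  [0.03,0.03,0,0,0,0,-0.1],
  [0,0.04,0,0,0,0,-0.1],
  [0,0.04,0,0,0,0,-0.1],
])

```text
time_s: 36.85
ee_pos: [0.4417, 0.1986, 0.1739]
eef_rot: [3.141, 0.001, 2.976]
force: [1.0, -0.1, 0.1]
grip_width: 0.0424
grip_force: 0.0
```

```bash
python3 - <<'E'
from h import *
s=ctrl.camera("scene"); t=ctrl.camera("top")
a=s[100:330,120:450]; b=t[120:350,110:440]
save(np.vstack([a[:200],b[:160]]),"fin.png",(0,0,330,360))
print(ctrl.get_obs()["joint_vel"].round(3))
E
```

```text
[-0.073 -0.033  0.051 -0.013  0.001 -0.076]
```

View pics/fin.png

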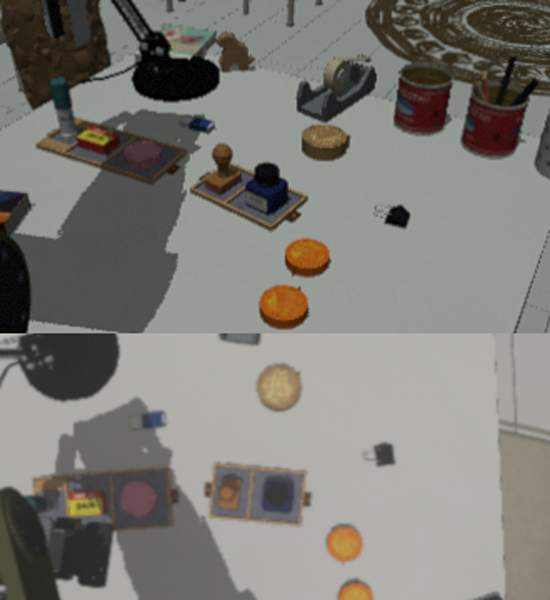

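The final views show everything placed. In the upper view the glue (62,110), staples (97,138) and roll (142,155) sit in the long tray, and the stamp (223,165) and ink (267,187) sit in the short one. Nothing else has moved, and the gripper is clear.

jog_arm([
  [0,0,0,0,0,0,-0.1],
  [0,0,0,0,0,0,-0.1],
  [0,0,0,0,0,0,-0.1],
])

```text
time_s: 37.25
ee_pos: [0.4422, 0.1961, 0.1733]
eef_rot: [-3.142, 0.0, 2.974]
force: [-0.5, 0.2, 0.1]
grip_width: 0.0421
grip_force: 0.0
```

```bash
python3 -c "
from station import ctrl
print(ctrl.hand_in())"
```

```text
the job is handed in; nothing more can be done
None
```

Both kits are made up and handed in at about 37 s: the final views show all five things in their bays, the ink bottle never tipped, and the large roll, eraser and fold-back clip left where they were; the hand-in gave no verdict.

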